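Load, mix and shut the draw box

TASK

Get the draw box ready for the games afternoon: slide its cover fully open to the stop, then put every one of the thick wooden counters on the table into its well. With all of them in, take the mixing stick and stir the counters with its tip down near the floor of the well, a few wide, full rounds about the middle of the well. Then stand the stick back upright in its holder, slide the cover fully shut to its stop over the counters, and leave everything else on the table as it is.

Things in the scene. Friction and masses are not known exactly. Their poses are not given: they have to be found in the camera images.
- drawbox: Pale wooden draw box fixed on the table, 140 x 280 x 52 mm (x, y, z of its own frame), origin under its centre; two dark rails along its long edges rise to 64 mm. Its -y half is an open square well; its +y half is a solid deck on which the cover parks. Its yaw varies.
- well (a point): Centre of the well's inner floor, 8 mm above the table; axes parallel to the draw box's. The well is 116 mm square inside with vertical walls; its rim is 44 mm above the floor. The closed cover's underside is 45 mm above the floor.
- cover (a joint): Travel in m of the sliding wooden cover along the draw box's +y: 0 = fully shut against its stop (the well covered), 0.138 = fully open against its stop (the well clear). Slides stiffly (about 2 N) and stays where it is left; starts shut or partly shut. The cover plate is 118 x 136 x 6 mm, its top 59 mm above the table.
- cover_grip (a point): Middle of the top face of the black selector grip standing on the middle of the cover: 44 mm along the box's x, 18 mm along its y (the slide direction), 36 mm tall above the plate, top 95 mm above the table. Moves with the cover.
- stick: Pale wooden mixing stick, standing upright in its holder at the start; origin at the centre of its lower tip, z along it towards the handle. Round shaft 14 mm thick for the first 110 mm, then a square handle 22 x 22 mm (faces along the stick's x and y) from 110 to 190 mm. 60 g.
- holder_hole (a point): Centre of the mouth of the square 22 mm hole in the top of the dark wooden stick holder, a fixed block 64 x 64 x 80 mm; the mouth is 80 mm above the table, chamfered by 3 mm; the hole is 65 mm deep (its floor 15 mm above the table). Axes are the block's: the sides of the hole lie along x and y; its yaw varies.
- counter0: Thick wooden counter, a disc 28 mm in diameter and 20 mm tall, origin at the centre of its underside, z through its thickness; 15 g. May be absent (None from the start): 3 to 5 are there.
- counter1: Thick wooden counter, a disc 28 mm in diameter and 20 mm tall, origin at the centre of its underside, z through its thickness; 15 g. May be absent (None from the start): 3 to 5 are there.
- counter2: Thick wooden counter, a disc 28 mm in diameter and 20 mm tall, origin at the centre of its underside, z through its thickness; 15 g. May be absent (None from the start): 3 to 5 are there.
- counter3: Thick wooden counter, a disc 28 mm in diameter and 20 mm tall, origin at the centre of its underside, z through its thickness; 15 g. May be absent (None from the start): 3 to 5 are there.
- counter4: Thick wooden counter, a disc 28 mm in diameter and 20 mm tall, origin at the centre of its underside, z through its thickness; 15 g. May be absent (None from the start): 3 to 5 are there.
- pawn0: Wooden pawn, 28 mm base, 56 mm tall, origin under its base. To be left alone.
- pawn1: Wooden pawn, 28 mm base, 56 mm tall, origin under its base. To be left alone.
- flat_disc: Thin wooden disc, 54 mm in diameter, 8 mm thick, origin under its centre. Not a counter; to be left alone.
- rattle: Wooden rattle: body 100 x 35 x 22 mm (origin under its centre) with a round handle 90 mm further to its +x. To be left alone.
- flask: Dark drinking flask, 68 mm thick, 215 mm tall, origin under its base. To be left alone.

How it is judged:
By the outcome, as a careful person would: the job done as asked, in the order asked, and still so for the second after the job is handed in, with the robot touching nothing.
Of counter0, counter1, counter2, counter3, counter4 only 3 to 5 are there at a start; the rules pass over those that are not, and their reading is None.
At some moment in a run one of counter0, counter1, counter2, counter3, counter4 may be knocked a few centimetres aside while the robot is not near it.
It also fails if it takes over 208 s, if anything falls off the work surface, if the arm or the gripper's body presses on something with over 40 N, if the wrist force passes 120 N, or if a joint passes its speed limit or range.

ROBOT

A 6-joint arm with a two-finger parallel gripper is mounted at the origin on the work surface. World frame = base frame: x ahead of the robot, y to its left, z up, the work surface at z = 0. Lengths are in m, angles in rad, forces in N, time in s.
With the tool pointing down it reaches from about 0.3 to 0.775 m from the base axis. Payload 14.6 kg.
Tool frame: the origin (TCP) lies midway between the tips of the shut fingers; the grasp point (between the pads) lies 19 mm behind it; z points along the fingers, y is the line along which they close (so a half turn about z gives the same grasp; the last joint's range is limited). The gripper opens to 85 mm and grips with 20 to 120 N. Pads are 22 mm wide; open, the fingers measure 114 mm over their backs; the gripper's body (76 mm by 85 mm) begins 54 mm behind the grasp point. The pads swing forward as they close: fully open they stand 13 mm farther back than shut.
Start: joints at [1.269, 0.3, 1.521, -0, 1.321, -0.067], TCP at [0.128, 0.535, 0.231] pointing down, gripper open.
Joint ranges: [-3.03, 3.03], [-0.79, 2.21], [0.23, 2.52], [-1.04, 4.18], [0, 3.07], [-2.55, 2.55]. Speed limits (rad/s): [2.22, 2.22, 2.57, 3.14, 3.14, 3.14].

INTERFACE

Orientations are given as a unit quaternion [x, y, z, w].
In Python, from bench import get_state, grab_frame, calibration, sign_off gives the robot as it stands.
- The arm moves only by the shell command python3 -m inch 'ROWS' [FORCE]. ROWS is JSON, a list of rows, each an object of numbers: "x", "y", "z": the shift along the tool's x, y, z as a fraction of full scale; "yaw": the turn about the tool's z as a fraction of full scale; "hand": the gripper command: -1 is shut, 1 is fully open, values between are in proportion. In form: [{"x": .., "y": .., "z": .., "yaw": .., "hand": ..}, ...]. A call has 1 to 8 rows; each row is the pose to reach, as a shift and turn from the pose commanded when the call began, along the tool's axes at that moment; what a row does not reach only later rows make up. Full scale, the value 1, is 100 mm for a shift and 120 degrees for a turn. A row lasts 1/8 s, in which the tool goes at most 62.5 mm and 10.7 degrees, less where a joint would pass 70% of its speed; a pose out of reach is approached as far as the arm can. A call with a number of a shift or a turn outside -1 to 1 is refused whole. A call with a gripper value outside its range is refused whole. The fingers move at their own pace and stop on an object; FORCE is the grip in N (left out, the last holds). Time passes only in rows, so rows that repeat a pose let the fingers close. It gives the time, the measured TCP pose, the force, the opening and the grip force at its end, in the units of the state.
- get_state(): the state, without advancing time (a new reading comes with each control period).
- grab_frame(name): name is "scene" or "top" or "wrist"; returns the picture (420x560x3 uint8, red, green, blue); there is no depth.
- calibration(name): a dict with "mtx" (3x3 intrinsics, pixels), "k1" (the pictures are not rectified: a ray, as slopes to the right and down, at radius r is drawn at 1 + k1 r^2 times it, then the intrinsics apply), "rvec" (rotation vector, rad) and "tvec" (3), from world to camera coordinates, as OpenCV has them. Camera axes: x right, y down, z forward; pixel columns grow to the right and rows downward; lengths in m; the calibration is good to about 2 mm. A picture is of the moment at which its call begins: read the wrist's pose just before it. calibration takes no time and is no camera call; for the wrist camera it gives the pose at the moment of the call.
- sign_off(): hands the job in; it is judged then, once.
The state is a dict: "t": time; "q": joint angles; "joint_velocities": joint speeds; "effort": joint torques, N m; "eef_pos": TCP position; "tcp_rot": TCP orientation; "ft_force": force on the tool from outside, world axes, zero at the start; "ft_torque": the same for the moment, N m; "gripper_width": finger opening in m; "grip_force": force on a finger pad.
Only numpy, scipy, OpenCV 4.12 (cv2) and the standard library are available. Lean on these libraries where they do the work, as an engineer would, in place of code of your own. Each camera call takes 0.05 s, during which the arm holds its last target. There are 200 camera calls.

## Working session

There is one attempt and no reset: what is moved stays moved. The work goes in short steps, Python scripts to look and compute and a shell command to move; the robot and the scene stay as the last step left them, time stands still between calls to the robot, and variables do not carry over. Pictures are saved under pics/ and viewed, at most 14 in all, crops included, and the job is handed in when it is done.

```bash
ls; mkdir -p pics
cat > h.py <<'E'
import numpy as np, cv2
from bench import get_state, grab_frame, calibration
from scipy.spatial.transform import Rotation as R
def cam(n):
    c=calibration(n); Rm=cv2.Rodrigues(np.array(c["rvec"],float))[0]; return np.array(c["mtx"],float),float(c["k1"]),Rm,np.array(c["tvec"],float).ravel()
def ray(c,uv):
    K,k,Rm,t=c; d=np.array([(uv[0]-K[0,2])/K[0,0],(uv[1]-K[1,2])/K[1,1]]); u=d.copy()
    for _ in range(20): u=d/(1+k*(u@u))
    return -Rm.T@t, Rm.T@np.array([u[0],u[1],1])
def onz(c,uv,z):
    o,d=ray(c,uv); return o+d*(z-o[2])/d[2]
def proj(c,p):
    K,k,Rm,t=c; q=Rm@np.array(p,float)+t; u=q[:2]/q[2]; u=u*(1+k*(u@u)); return K[:2,:2]@u+K[:2,2]
def shot(n,name):
    c=cam(n); im=grab_frame(n); cv2.imwrite(f"pics/{name}.png",im[:,:,::-1]); return c,im
def tool(target,ax=None):
    """shift to world TCP target in units of 100mm along the tool axes; yaw so that tool y lies along world angle ax (rad)"""
    s=get_state(); Rt=R.from_quat(s["tcp_rot"]).as_matrix(); d=Rt.T@(np.array(target)-s["eef_pos"])*10
    y=None
    if ax is not None:
        a=np.arctan2(Rt[1,1],Rt[0,1]); dw=(ax-a+np.pi/2)%np.pi-np.pi/2
        y=-dw/np.radians(120)  # tool z down
    return d.round(3),y
def st():
    s=get_state(); Rt=R.from_quat(s["tcp_rot"]).as_matrix()
    print("t",round(s["t"],2),"p",np.round(s["eef_pos"],4),"yax",round(float(np.degrees(np.arctan2(Rt[1,1],Rt[0,1]))),1),"zax",Rt[:,2].round(3),"F",np.round(s["ft_force"],1),"w",round(s["gripper_width"],4),"g",round(s["grip_force"],1),"q6",round(s["q"][5],2))
E
python3 - <<'E'
from h import *
st()
for n in("top","scene"):
    c,im=shot(n,n+"0"); print(n,(-c[2].T@c[3]).round(3),c[0][0,0])
E
```

```text
pics
t 0.0 p [0.1279 0.5347 0.2307] yax 76.5 zax [-0.    -0.001 -1.   ] F [ 0.1  0.3 -0.2] w 0.0852 g 0.0 q6 -0.07
top [ 0.417 -0.002  0.989] 398.2168611090356
scene [1.082 0.298 1.06 ] 513.0147366964501
```

View pics/top0.png

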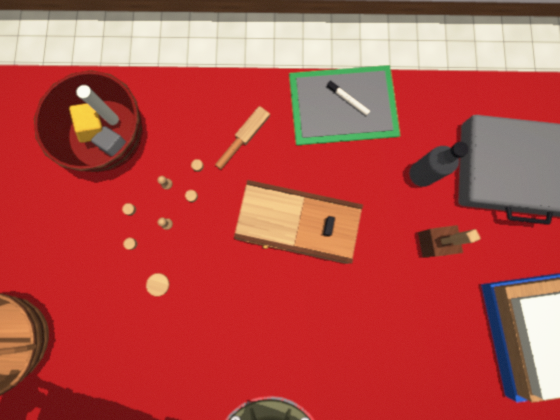

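View pics/scene0.png

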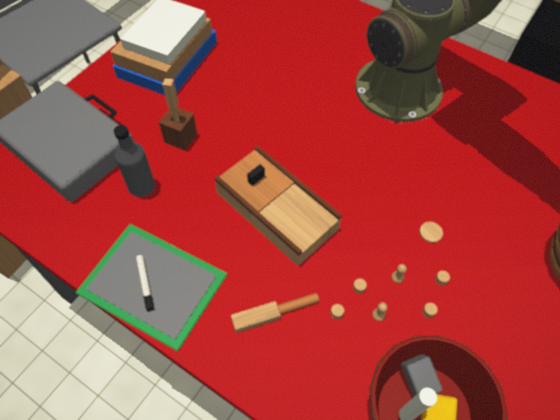

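The pictures show the cover shut: grip at top-view (329,226), deck on the left at (270,212). There are four counters, at (197,165), (191,196), (128,209) and (129,244), with pawns at (163,181) and (163,223). The flat disc is at (157,285), the stick and holder at (440,240), and the flask at (435,165).

Run:
```python
from h import *
for n in("top","scene"):
    c=cam(n); im=cv2.imread(f"pics/{n}0.png"); b,g,r=[im[:,:,i].astype(int) for i in range(3)]
    m=((g>60)&(g>0.45*r)&(r>b+25)).astype(np.uint8)
    k,l,s,ce=cv2.connectedComponentsWithStats(m)
    for i in range(1,k):
        if 20<s[i,4]<12000: print(n,s[i],ce[i].round(1),onz(c,ce[i],.02).round(4))
c=cam("top"); im=cv2.imread("pics/top0.png"); sub=im[150:290,220:500]
cv2.imwrite("pics/crop.png",cv2.resize(sub,None,fx=2.8,fy=2.8,interpolation=cv2.INTER_CUBIC))
g=im.max(2); mm=np.zeros_like(g); mm[190:260,300:355]=(g[190:260,300:355]<60)
k,l,s,ce=cv2.connectedComponentsWithStats(mm)
for i in range(1,k):
    if s[i,4]>30: print("dark",s[i],ce[i],onz(c,ce[i],.095))
```

```text
top [324   0  32   1  32] [339.5   0. ] [ 1.1421 -0.172   0.02  ]
top [367   0  43   2  46] [387.2   0.9] [ 1.141  -0.3007  0.02  ]
top [454   2  22   1  22] [464.5   2. ] [ 1.1407 -0.509   0.02  ]
top [526   3  25   1  25] [538.   3.] [ 1.1406 -0.7071  0.02  ]
top [ 0  9 21  1 21] [10.  9.] [1.1052 0.7184 0.02  ]
top [23  9 15  2 25] [29.6  9.6] [1.1039 0.665  0.02  ]
top [ 39   9 495   7 544] [286.2  12.4] [ 1.1033 -0.0282  0.02  ]
top [   0   20  560  126 7587] [269.3  49.3] [0.995  0.0155 0.02  ]
top [ 76  84  43  41 100] [95.4 99.3] [0.849  0.4635 0.02  ]
top [337  88  31  26  53] [350.5 101.5] [ 0.8516 -0.1962  0.02  ]
top [ 69 101  42  42 984] [ 85.3 121.4] [0.7885 0.4841 0.02  ]
top [216 106  54  63 878] [244.7 133.7] [0.761  0.0742 0.02  ]
top [472 115  88  10  92] [515.8 119. ] [ 0.8099 -0.6181  0.02  ]
top [112 130  14  26  35] [118.4 141.8] [0.7351 0.3946 0.02  ]
top [191 159  12  12 120] [196.7 164.7] [0.6779 0.1929 0.02  ]
top [158 176  14  13 136] [164.5 182.1] [0.6321 0.2711 0.02  ]
top [ 235  181  127   82 7008] [297.4 221.6] [ 0.5379 -0.0605  0.02  ]
top [185 190  1
[... 2294 characters left out ...]
] [0.5282 0.2653 0.02  ]
scene [436 270  14  15 165] [442.3 277.2] [0.4818 0.3498 0.02  ]
scene [353 278  14  15 166] [359.5 285.2] [0.6021 0.2064 0.02  ]
scene [ 231  293   88   40 1314] [268.1 312.3] [0.7655 0.0759 0.02  ]
scene [372 302  16  19 197] [379.8 311.4] [0.6305 0.2719 0.02  ]
scene [423 302  15  16 180] [429.8 309.6] [0.5666 0.3591 0.02  ]
scene [331 304  14  15 171] [337.  310.9] [0.6806 0.1956 0.02  ]
scene [127 328  33  25  33] [143.  340.2] [ 0.9599 -0.1028  0.02  ]
scene [419 370  39  50 763] [441.3 407.5] [0.737  0.4638 0.02  ]
scene [398 397  16  19  38] [404.  405.7] [0.7744 0.4016 0.02  ]
dark [324 217  10  19 125] [328.056 225.928] [ 0.51955864 -0.12514175  0.095     ]
```

View pics/crop.png

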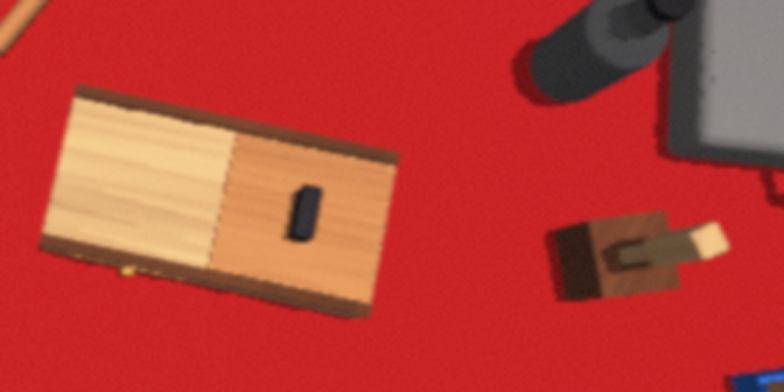

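The crop shows the cover grip at top-view (328,226), box +y pointing left at about 78° in world, and the holder at about (447,241) with the stick upright. There is also a tiny yellow spot at (265,246) beside the box, to be checked close by. I'm moving over the cover grip now.

```bash
python3 -m inch '[{"x":-0.89,"y":-0.92,"hand":1},{"x":-0.89,"y":-0.92,"hand":1},{"x":-0.89,"y":-0.92,"hand":1}]'
python3 -m inch '[{"x":-0.89,"y":-0.92,"hand":1},{"x":-0.89,"y":-0.92,"hand":1},{"x":-0.89,"y":-0.92,"hand":1}]' >/dev/null
python3 -m inch '[{"x":-0.89,"y":-0.92,"hand":1},{"x":-0.89,"y":-0.92,"hand":1},{"x":-0.89,"y":-0.92,"hand":1}]' >/dev/null
python3 -m inch '[{"x":-0.89,"y":-0.92,"hand":1},{"x":-0.89,"y":-0.92,"hand":1},{"x":-0.89,"y":-0.92,"hand":1}]' >/dev/null
python3 -m inch '[{"x":-0.89,"y":-0.92,"hand":1},{"x":-0.89,"y":-0.92,"hand":1},{"x":-0.89,"y":-0.92,"hand":1}]'
python3 - <<'E'
from h import *
st(); c,im=shot("wrist","w1"); print((-c[2].T@c[3]).round(3),c[0][0,0],proj(c,[.52,-.125,.095]))
print(tool([.52,-.125,.2],np.radians(78)))
E
```

```text
t 0.1 p [0.1279 0.5347 0.2308] yax 76.6 zax [-0.    -0.001 -1.   ] F [-0.3 -0.4  0.3] w 0.0853 g 0.0 q6 -0.07
[0.048 0.554 0.373] 322.5647163142409 [-85.79850953 537.22158621]
(array([-5.349, -5.504,  0.313]), np.float64(-0.012141978396947428))$[0]: bad value
$[0]: bad value
$[0]: bad value
$[0]: bad value
$[0]: bad value
```

View pics/w1.png

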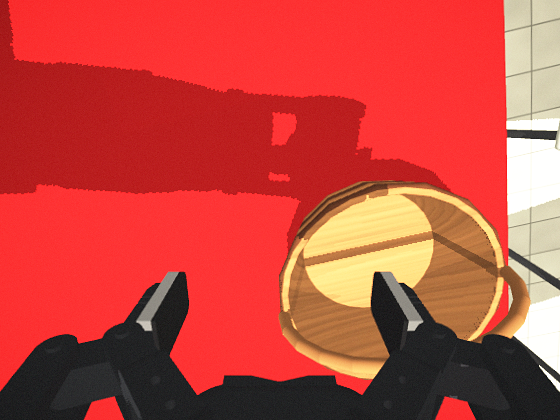

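Every row needs all five keys, so nothing moved. The wrist view shows a basket under the fingers, so I'll lift a little first.

```bash
python3 -m inch '[{"x":0,"y":0,"z":-0.5,"yaw":0,"hand":1}]'
python3 -m inch '[{"x":-0.89,"y":-0.92,"z":0,"yaw":0,"hand":1},{"x":-0.89,"y":-0.92,"z":0,"yaw":0,"hand":1},{"x":-0.89,"y":-0.92,"z":0,"yaw":0,"hand":1}]' >/dev/null
python3 -m inch '[{"x":-0.89,"y":-0.92,"z":0,"yaw":0,"hand":1},{"x":-0.89,"y":-0.92,"z":0,"yaw":0,"hand":1},{"x":-0.89,"y":-0.92,"z":0,"yaw":0,"hand":1}]' >/dev/null
python3 -m inch '[{"x":-0.89,"y":-0.92,"z":0,"yaw":0,"hand":1},{"x":-0.89,"y":-0.92,"z":0,"yaw":0,"hand":1},{"x":-0.89,"y":-0.92,"z":0,"yaw":0,"hand":1}]' >/dev/null
python3 -m inch '[{"x":-0.89,"y":-0.92,"z":0,"yaw":0,"hand":1},{"x":-0.89,"y":-0.92,"z":0,"yaw":0,"hand":1},{"x":-0.89,"y":-0.92,"z":0,"yaw":0,"hand":1}]' >/dev/null
python3 -m inch '[{"x":-0.89,"y":-0.92,"z":0,"yaw":0,"hand":1},{"x":-0.89,"y":-0.92,"z":0,"yaw":0,"hand":1},{"x":-0.89,"y":-0.92,"z":0,"yaw":0,"hand":1}]'
python3 - <<'E'
from h import *
st(); c,im=shot("wrist","w2"); print((-c[2].T@c[3]).round(3),c[0][0,0],proj(c,[.52,-.125,.095]))
print(tool([.52,-.125,.2],np.radians(78)))
E
```

```text
t: 0.28
eef_pos: [0.1276, 0.5338, 0.2785]
tcp_rot: [0.117, 0.993, -0.004, -0.001]
ft_force: [-0.4, 0.6, 1.0]
gripper_width: 0.0853
grip_force: 0.0
t: 2.15
eef_pos: [0.455, -0.0164, 0.2806]
tcp_rot: [0.118, 0.993, 0.0, -0.001]
ft_force: [0.3, -0.6, -0.1]
gripper_width: 0.0854
grip_force: 0.0
t 2.15 p [ 0.455  -0.0164  0.2806] yax 76.5 zax [-0.001  0.    -1.   ] F [ 0.3 -0.6 -0.1] w 0.0854 g 0.0 q6 -1.45
[0.375 0.002 0.423] 322.5647163142409 [199.74914259 258.81736945]
(array([-0.895, -0.915,  0.805]), np.float64(-0.012311034293362146))
```

View pics/w2.png

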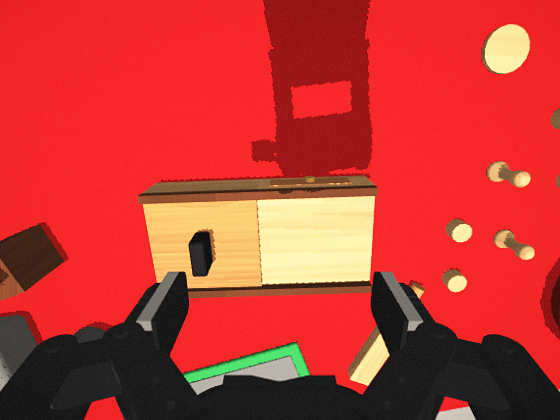

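The wrist view shows the shut cover with the grip at (201,252), deck to the right, and the near rail top edge from (140,198) to (376,186). The yellow spot is only a fitting on the box side at (310,181), so there are four counters.

Run:
```python
from h import *
c=cam("wrist"); im=cv2.imread("pics/w2.png"); g=im.max(2); 
mm=np.zeros_like(g); mm[215:285,180:220]=g[215:285,180:220]<70
k,l,s,ce=cv2.connectedComponentsWithStats(mm); i=1+np.argmax(s[1:,4]); print(s[i],ce[i],onz(c,ce[i],.08).round(4))
ct=cam("top"); print("top",onz(ct,(328.06,225.93),.08).round(4))
hsv=cv2.cvtColor(im,cv2.COLOR_BGR2HSV)
# cover+deck region: wood bright
m=((hsv[...,2]>170)&(hsv[...,0]>8)&(hsv[...,0]<30)&(hsv[...,1]<200)).astype(np.uint8)
m[:185]=0; m[300:]=0; m[:,:130]=0; m[:,390:]=0
ys=[];
for u in range(170,180,1): pass
def line(pts): 
    v=cv2.fitLine(np.array(pts,np.float32),cv2.DIST_HUBER,0,.01,.01).ravel(); return v
near=[];far=[]
for u in list(range(165,190))+list(range(225,365)):
    col=np.flatnonzero(m[195:288,u])+195
    if len(col): near.append(onz(c,(u,col[0]-.5),.064)[:2]); 
    if len(col): far.append(onz(c,(u,col[-1]+.5),.056)[:2])
for n,p in(("near",near),("far",far)):
    v=line(p); print(n,v.round(4),np.degrees(np.arctan2(v[1],v[0])))
ends=[[],[]]
for v in range(215,275):
    r=np.flatnonzero(m[v,130:390])+130
    ends[0].append(onz(c,(r[0]-.5,v),.059)[:2]); ends[1].append(onz(c,(r[-1]+.5,v),.052)[:2])
for p in ends: v=line(p); print("end",v.round(4),np.degrees(np.arctan2(v[1],v[0])))
```

```text
[189 232  24  44 833] [200.32653061 253.30372149] [ 0.5194 -0.1267  0.08  ]
top [ 0.5213 -0.1272  0.08  ]
near [ 0.1983  0.9801  0.4776 -0.0335] 78.560875
far [ 0.1983  0.9801  0.6013 -0.0181] 78.56457
end [ 0.9799 -0.1996  0.5025 -0.1925] -11.515344
end [ 0.9801 -0.1985  0.5729  0.0765] -11.449354
```

```bash
python3 -m inch '[{"x":-0.889,"y":-0.929,"z":0,"yaw":-0.017,"hand":1},{"x":-0.889,"y":-0.929,"z":0.5,"yaw":-0.017,"hand":1},{"x":-0.889,"y":-0.929,"z":1,"yaw":-0.017,"hand":1},{"x":-0.889,"y":-0.929,"z":1,"yaw":-0.017,"hand":1},{"x":-0.889,"y":-0.929,"z":1,"yaw":-0.017,"hand":1}]' 60 >/dev/null
python3 - <<'E'
from h import *
st(); print(tool([.5191,-.1262,.067],np.radians(78.56)))
E
```

```text
t 2.83 p [ 0.5193 -0.1252  0.1836] yax 78.7 zax [ 0.002 -0.    -1.   ] F [ 0.3  0.5 -0. ] w 0.0853 g 0.0 q6 -1.68
(array([ 0.002, -0.011,  1.166]), np.float64(0.0012085634742866824))
```

```bash
python3 -m inch '[{"x":0,"y":-0.01,"z":0.5,"yaw":0,"hand":1},{"x":0,"y":-0.01,"z":0.8,"yaw":0,"hand":1},{"x":0,"y":-0.01,"z":1,"yaw":0,"hand":1},{"x":0,"y":-0.01,"z":1,"yaw":0,"hand":1}]' >/dev/null
python3 -m inch '[{"x":0,"y":0,"z":0.15,"yaw":0,"hand":1},{"x":0,"y":0,"z":0.15,"yaw":0,"hand":1},{"x":0,"y":0,"z":0.15,"yaw":0,"hand":-1},{"x":0,"y":0,"z":0.15,"yaw":0,"hand":-1},{"x":0,"y":0,"z":0.15,"yaw":0,"hand":-1},{"x":0,"y":0,"z":0.15,"yaw":0,"hand":-1},{"x":0,"y":0,"z":0.15,"yaw":0,"hand":-1},{"x":0,"y":0,"z":0.15,"yaw":0,"hand":-1}]' 60 
python3 -c "
from h import *;st()"
python3 -m inch '[{"x":0,"y":0.15,"z":0,"yaw":0,"hand":-1},{"x":0,"y":0.3,"z":0,"yaw":0,"hand":-1},{"x":0,"y":0.45,"z":0,"yaw":0,"hand":-1},{"x":0,"y":0.6,"z":0,"yaw":0,"hand":-1},{"x":0,"y":0.75,"z":0,"yaw":0,"hand":-1},{"x":0,"y":0.9,"z":0,"yaw":0,"hand":-1},{"x":0,"y":1,"z":0,"yaw":0,"hand":-1},{"x":0,"y":1,"z":0,"yaw":0,"hand":-1}]'
python3 -m inch '[{"x":0,"y":0.1,"z":0,"yaw":0,"hand":-1},{"x":0,"y":0.2,"z":0,"yaw":0,"hand":-1},{"x":0,"y":0.3,"z":0,"yaw":0,"hand":-1},{"x":0,"y":0.35,"z":0,"yaw":0,"hand":-1},{"x":0,"y":0.38,"z":0,"yaw":0,"hand":-1},{"x":0,"y":0.38,"z":0,"yaw":0,"hand":-1}]'
python3 -c "
from h import *;st()"
```

```text
t: 4.32
eef_pos: [0.5185, -0.128, 0.0666]
tcp_rot: [0.099, 0.995, -0.0, 0.0]
ft_force: [-2.6, -0.3, 5.4]
gripper_width: 0.0169
grip_force: 58.7
t 4.33 p [ 0.5185 -0.128   0.0666] yax 78.6 zax [ 0. -0. -1.] F [-2.6 -0.3  5.4] w 0.0169 g 58.7 q6 -1.68
t: 5.32
eef_pos: [0.5385, -0.0293, 0.0666]
tcp_rot: [0.099, 0.995, 0.0, 0.0]
ft_force: [0.1, 2.2, 5.2]
gripper_width: 0.0172
grip_force: 59.0
t: 6.08
eef_pos: [0.5459, 0.0072, 0.0666]
tcp_rot: [0.099, 0.995, -0.0, 0.0]
ft_force: [-0.2, -0.2, 4.9]
gripper_width: 0.0169
grip_force: 59.4
t 6.08 p [0.5459 0.0072 0.0666] yax 78.6 zax [ 0.001 -0.    -1.   ] F [-0.2 -0.2  4.9] w 0.0169 g 59.4 q6 -1.43
```

```bash
python3 -m inch '[{"x":0,"y":0.02,"z":0,"yaw":0,"hand":-1},{"x":0,"y":0.02,"z":0,"yaw":0,"hand":-1}]'
python3 -m inch '[{"x":0,"y":0.02,"z":0,"yaw":0,"hand":-1},{"x":0,"y":0.02,"z":0,"yaw":0,"hand":-1}]'
python3 -m inch '[{"x":0,"y":0.01,"z":0,"yaw":0,"hand":-1},{"x":0,"y":0.01,"z":0,"yaw":0,"hand":-1}]'
```

```text
t: 6.32
eef_pos: [0.546, 0.0073, 0.0665]
tcp_rot: [0.1, 0.995, -0.001, -0.0]
ft_force: [-5.2, -15.9, 8.7]
gripper_width: 0.0172
grip_force: 60.0
t: 6.58
eef_pos: [0.546, 0.0075, 0.0666]
tcp_rot: [0.1, 0.995, -0.003, -0.0]
ft_force: [-9.8, -32.0, 10.0]
gripper_width: 0.0171
grip_force: 60.5
t: 6.82
eef_pos: [0.546, 0.0076, 0.0665]
tcp_rot: [0.1, 0.995, -0.003, -0.001]
ft_force: [-10.5, -40.1, 10.3]
gripper_width: 0.0169
grip_force: 60.7
```

```bash
python3 -m inch '[{"x":0,"y":-0.05,"z":0,"yaw":0,"hand":-1},{"x":0,"y":-0.05,"z":0,"yaw":0,"hand":0.2},{"x":0,"y":-0.05,"z":0,"yaw":0,"hand":0.2},{"x":0,"y":-0.05,"z":0,"yaw":0,"hand":0.2},{"x":0,"y":-0.05,"z":0,"yaw":0,"hand":0.2},{"x":0,"y":-0.05,"z":-0.5,"yaw":0,"hand":0.2},{"x":0,"y":-0.05,"z":-1,"yaw":0,"hand":0.2},{"x":0,"y":-0.05,"z":-1,"yaw":0,"hand":0.2}]'
python3 -m inch '[{"x":0,"y":0.6,"z":-0.3,"yaw":0,"hand":0.2},{"x":0,"y":1,"z":-0.4,"yaw":0,"hand":0.2},{"x":0,"y":1,"z":-0.4,"yaw":0,"hand":0.2}]' >/dev/null
python3 -m inch '[{"x":0,"y":0.6,"z":-0.3,"yaw":0,"hand":0.2},{"x":0,"y":1,"z":-0.4,"yaw":0,"hand":0.2},{"x":0,"y":1,"z":-0.4,"yaw":0,"hand":0.2}]' >/dev/null
python3 -m inch '[{"x":0,"y":0.6,"z":0,"yaw":0,"hand":0.2},{"x":0,"y":0.7,"z":0,"yaw":0,"hand":0.2},{"x":0,"y":0.7,"z":0,"yaw":0,"hand":0.2},{"x":0,"y":0.7,"z":0,"yaw":0,"hand":0.2},{"x":0,"y":0.7,"z":0,"yaw":0,"hand":0.2}]' >/dev/null
cat > cnt.py <<'E'
from h import *
def counters(n="wrist",name="x"):
    c,im=shot(n,name); im=im[:,:,::-1]; b,g,r=[im[:,:,i].astype(int) for i in range(3)]
    m=((g>60)&(g>0.45*r)&(r>b+25)).astype(np.uint8)
    k,l,s,ce=cv2.connectedComponentsWithStats(m); out=[]
    for i in range(1,k):
        x,y,w,h,a=s[i]
        if a<60: continue
        cn=max(cv2.findContours((l==i).astype(np.uint8),0,1)[0],key=len); hull=cv2.convexHull(cn)
        pts=np.array([onz(c,p,.02)[:2] for p in hull[:,0]],np.float32); (q,rad)=cv2.minEnclosingCircle(pts)
        if .010<rad<.05: print(n,"px",ce[i].round(0),"area",a,"c",np.round(onz(c,ce[i],.018)[:2],4),"enc",np.round(q,4),"r",round(rad,4))
    return c,im
E
python3 - <<'E'
from cnt import *
st(); counters("wrist","w3"); counters("top","t1")
E
```

```text
t: 7.82
eef_pos: [0.5472, 0.0073, 0.17]
tcp_rot: [0.099, 0.995, 0.0, 0.003]
ft_force: [0.6, 0.2, -0.6]
gripper_width: 0.0512
grip_force: 0.0
t 9.2 p [0.5993 0.2707 0.2465] yax 78.5 zax [ 0. -0. -1.] F [-0.5 -0.1  0.4] w 0.051 g 0.0 q6 -1.0
wrist px [329.  48.] area 678 c [0.4788 0.3483] enc [0.4796 0.348 ] r 0.0152
wrist px [262. 113.] area 480 c [0.5288 0.2654] enc [0.529  0.2655] r 0.0134
wrist px [349. 127.] area 555 c [0.563  0.3574] enc [0.563  0.3568] r 0.0154
wrist px [226. 184.] area 509 c [0.5985 0.2059] enc [0.598  0.2064] r 0.0162
wrist px [285. 200.] area 545 c [0.6322 0.2708] enc [0.6328 0.2713] r 0.0196
wrist px [233. 244.] area 469 c [0.6756 0.1955] enc [0.6747 0.1957] r 0.0181
wrist px [419. 303.] area 638 c [0.812  0.4207] enc [0.8127 0.429 ] r 0.0365
wrist px [ 15. 389.] area 157 c [ 0.8468 -0.1934] enc [ 0.8428 -0.1892] r 0.0239
top px [197. 165.] area 119 c [0.6785 0.1932] enc [0.6775 0.1929] r 0.016
top px [165. 182.] area 136 c [0.6327 0.2715] enc [0.6333 0.2715] r 0.0204
top px [191. 195.] area 126 c [0.5996 0.2039] enc [0.5993 0.2037] r 0.016
top px [165. 223.] area 124 c [0.5299 0.2649] enc [0.5296 0.2651] r 0.018
```

View pics/w3.png

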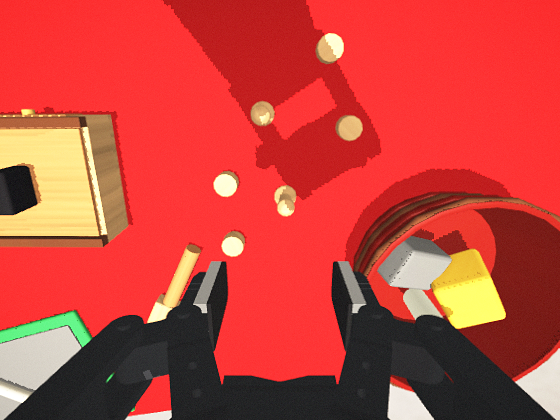

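The view shows C3 (329,48), C2 (349,127), C1 (226,184) and C0 (233,244), with pawns at (262,113) and (285,200). I'll take C1 first.

```bash
python3 -m inch '[{"x":-0.13,"y":-0.644,"z":0.3,"yaw":0,"hand":0.1},{"x":-0.13,"y":-0.644,"z":0.8,"yaw":0,"hand":0.1},{"x":-0.13,"y":-0.644,"z":1,"yaw":0,"hand":0.1},{"x":-0.13,"y":-0.644,"z":1,"yaw":0,"hand":0.1}]' >/dev/null
python3 -m inch '[{"x":0,"y":0,"z":0.5,"yaw":0,"hand":0.1},{"x":0,"y":0,"z":0.9,"yaw":0,"hand":0.1},{"x":0,"y":0,"z":0.9,"yaw":0,"hand":0.1},{"x":0,"y":0,"z":0.9,"yaw":0,"hand":0.1}]' >/dev/null
python3 - <<'E'
from h import *
st(); print(tool([.599,.205,.003],np.radians(78.56)))
E
```

```text
t 10.3 p [0.6003 0.2066 0.059 ] yax 78.6 zax [ 0.003  0.001 -1.   ] F [0.  0.3 0.7] w 0.0468 g 0.0 q6 -1.1
(array([ 0.011, -0.019,  0.56 ]), np.float64(0.0003166837248477232))
```

```bash
python3 -m inch '[{"x":0.01,"y":-0.02,"z":0.3,"yaw":0,"hand":0.1},{"x":0.01,"y":-0.02,"z":0.555,"yaw":0,"hand":0.1},{"x":0.01,"y":-0.02,"z":0.555,"yaw":0,"hand":0.1},{"x":0.01,"y":-0.02,"z":0.555,"yaw":0,"hand":-1},{"x":0.01,"y":-0.02,"z":0.555,"yaw":0,"hand":-1},{"x":0.01,"y":-0.02,"z":0.555,"yaw":0,"hand":-1},{"x":0.01,"y":-0.02,"z":0.555,"yaw":0,"hand":-1}]' 40
python3 -m inch '[{"x":0,"y":0,"z":-0.5,"yaw":0,"hand":-1},{"x":0,"y":0,"z":-1,"yaw":0,"hand":-1},{"x":0,"y":0,"z":-1,"yaw":0,"hand":-1}]'
python3 -m inch '[{"x":0.12,"y":-0.4,"z":-0.5,"yaw":0,"hand":-1},{"x":0.12,"y":-0.9,"z":-0.6,"yaw":0,"hand":-1},{"x":0.12,"y":-0.9,"z":-0.6,"yaw":0,"hand":-1}]' >/dev/null
python3 -m inch '[{"x":0.12,"y":-0.5,"z":0,"yaw":0,"hand":-1},{"x":0.12,"y":-0.9,"z":0,"yaw":0,"hand":-1},{"x":0.12,"y":-0.9,"z":0,"yaw":0,"hand":-1}]' >/dev/null
python3 -m inch '[{"x":0.12,"y":-0.5,"z":0,"yaw":0,"hand":-1},{"x":0.12,"y":-0.8,"z":0,"yaw":0,"hand":-1},{"x":0.12,"y":-0.8,"z":0,"yaw":0,"hand":-1}]' >/dev/null
python3 -m inch '[{"x":0.12,"y":-0.5,"z":0,"yaw":0,"hand":-1},{"x":0.12,"y":-0.8,"z":0,"yaw":0,"hand":-1},{"x":0.12,"y":-0.8,"z":0,"yaw":0,"hand":-1},{"x":0.12,"y":-0.8,"z":0,"yaw":0,"hand":-1}]' >/dev/null
python3 - <<'E'
from h import *
st(); print(tool([.4839,-.1186,.014],np.radians(78.56)))
E
```

```text
t: 11.18
eef_pos: [0.599, 0.2048, 0.0034]
tcp_rot: [0.099, 0.995, 0.001, 0.002]
ft_force: [-1.5, -0.5, 5.3]
gripper_width: 0.0261
grip_force: 39.3
t: 11.55
eef_pos: [0.6, 0.2051, 0.107]
tcp_rot: [0.099, 0.995, 0.002, 0.004]
ft_force: [-0.1, -0.0, 0.1]
gripper_width: 0.0266
grip_force: 39.5
t 13.18 p [ 0.4839 -0.1181  0.1607] yax 78.6 zax [-0.  0. -1.] F [-0.5  0.5  0.2] w 0.0264 g 39.7 q6 -1.69
(array([-1.000e-03, -5.000e-03,  1.467e+00]), np.float64(0.000644750456231721))
```

```bash
python3 -m inch '[{"x":0,"y":0,"z":0.5,"yaw":0,"hand":-1},{"x":0,"y":0,"z":1,"yaw":0,"hand":-1},{"x":0,"y":0,"z":1,"yaw":0,"hand":-1}]' >/dev/null
python3 -m inch '[{"x":0,"y":0,"z":0.3,"yaw":0,"hand":-1},{"x":0,"y":0,"z":0.467,"yaw":0,"hand":-1},{"x":0,"y":0,"z":0.467,"yaw":0,"hand":-1},{"x":0,"y":0,"z":0.467,"yaw":0,"hand":0.1},{"x":0,"y":0,"z":0.467,"yaw":0,"hand":0.1},{"x":0,"y":0,"z":0.467,"yaw":0,"hand":0.1},{"x":0,"y":0,"z":0,"yaw":0,"hand":0.1},{"x":0,"y":0,"z":-0.3,"yaw":0,"hand":0.1}]'
python3 -m inch '[{"x":0,"y":0,"z":-0.5,"yaw":0,"hand":0.1},{"x":0.19,"y":0.5,"z":-0.7,"yaw":0,"hand":0.1},{"x":0.19,"y":0.91,"z":-0.7,"yaw":0,"hand":0.1},{"x":0.19,"y":0.91,"z":-0.7,"yaw":0,"hand":0.1}]' >/dev/null
python3 -m inch '[{"x":0.19,"y":0.5,"z":0,"yaw":0,"hand":0.1},{"x":0.19,"y":0.91,"z":0,"yaw":0,"hand":0.1},{"x":0.19,"y":0.91,"z":0,"yaw":0,"hand":0.1}]' >/dev/null
python3 -m inch '[{"x":0.19,"y":0.5,"z":0,"yaw":0,"hand":0.1},{"x":0.19,"y":0.91,"z":0,"yaw":0,"hand":0.1},{"x":0.19,"y":0.91,"z":0,"yaw":0,"hand":0.1}]' >/dev/null
python3 -m inch '[{"x":0.19,"y":0.5,"z":0,"yaw":0,"hand":0.1},{"x":0.19,"y":0.91,"z":0,"yaw":0,"hand":0.1},{"x":0.19,"y":0.91,"z":0,"yaw":0,"hand":0.1}]' >/dev/null
python3 -m inch '[{"x":0.19,"y":0.5,"z":0.5,"yaw":0,"hand":0.1},{"x":0.19,"y":0.91,"z":0.5,"yaw":0,"hand":0.1},{"x":0.19,"y":0.91,"z":0.5,"yaw":0,"hand":0.1},{"x":0.19,"y":0.91,"z":0.5,"yaw":0,"hand":0.1}]'
python3 - <<'E'
from cnt import *
st(); print(tool([.4795,.3483,.003],np.radians(78.56))); counters("top","t2"); counters("scene","s2")
E
```

```text
t: 14.55
eef_pos: [0.4837, -0.1195, 0.0927]
tcp_rot: [0.099, 0.995, -0.0, 0.001]
ft_force: [-0.1, 0.6, -0.3]
gripper_width: 0.0468
grip_force: 0.0
t: 16.68
eef_pos: [0.4808, 0.3437, 0.1107]
tcp_rot: [0.1, 0.995, -0.0, -0.0]
ft_force: [1.0, 0.1, -0.8]
gripper_width: 0.047
grip_force: 0.0
t 16.68 p [0.4808 0.3437 0.1107] yax 78.5 zax [-0.    -0.001 -1.   ] F [ 1.   0.1 -0.8] w 0.047 g 0.0 q6 -0.81
(array([0.022, 0.043, 1.077]), np.float64(-0.0003285400336202054))
top px [197. 165.] area 120 c [0.6785 0.1931] enc [0.6775 0.1928] r 0.016
top px [165. 182.] area 135 c [0.6327 0.2716] enc [0.6333 0.2715] r 0.0204
top px [128. 209.] area 132 c [0.5641 0.3572] enc [0.5643 0.3562] r 0.0168
top px [165. 223.] area 132 c [0.5298 0.265 ] enc [0.5323 0.2644] r 0.0187
top px [157. 284.] area 422 c [0.3822 0.2743] enc [0.382  0.2736] r 0.0275
scene px [429. 232.] area 331 c [0.3918 0.276 ] enc [0.3904 0.2776] r 0.0289
scene px [554. 261.] area 60 c [0.2986 0.5474] enc [0.2962 0.548 ] r 0.0304
scene px [399. 273.] area 192 c [0.5271 0.2653] enc [0.5266 0.2665] r 0.025
scene px [442. 277.] area 166 c [0.4811 0.3499] enc [0.4828 0.3496] r 0.019
scene px [380. 311.] area 198 c [0.6297 0.2718] enc [0.6292 0.2717] r 0.022
scene px [430. 310.] area 181 c [0.5657 0.3592] enc [0.5664 0.3593] r 0.0181
scene px [337. 311.] area 171 c [0.6798 0.1955] enc [0.6803 0.196 ] r 0.017
```

```bash
python3 -m inch '[{"x":0.02,"y":0.04,"z":0.4,"yaw":0,"hand":0.1},{"x":0.02,"y":0.04,"z":0.8,"yaw":0,"hand":0.1},{"x":0.02,"y":0.04,"z":1,"yaw":0,"hand":0.1},{"x":0.02,"y":0.04,"z":1,"yaw":0,"hand":0.1}]' >/dev/null
python3 -m inch '[{"x":0,"y":0,"z":0.07,"yaw":0,"hand":0.1},{"x":0,"y":0,"z":0.07,"yaw":0,"hand":0.1},{"x":0,"y":0,"z":0.07,"yaw":0,"hand":-1},{"x":0,"y":0,"z":0.07,"yaw":0,"hand":-1},{"x":0,"y":0,"z":0.07,"yaw":0,"hand":-1},{"x":0,"y":0,"z":0.07,"yaw":0,"hand":-1}]'
python3 -m inch '[{"x":0,"y":0,"z":-0.5,"yaw":0,"hand":-1},{"x":0,"y":0,"z":-1,"yaw":0,"hand":-1},{"x":0,"y":0,"z":-1,"yaw":0,"hand":-1}]'
python3 -m inch '[{"x":-0.33,"y":-0.4,"z":-0.5,"yaw":0,"hand":-1},{"x":-0.33,"y":-0.91,"z":-0.6,"yaw":0,"hand":-1},{"x":-0.33,"y":-0.91,"z":-0.6,"yaw":0,"hand":-1}]' >/dev/null
python3 -m inch '[{"x":-0.25,"y":-0.5,"z":0,"yaw":0,"hand":-1},{"x":-0.25,"y":-0.91,"z":0,"yaw":0,"hand":-1},{"x":-0.25,"y":-0.91,"z":0,"yaw":0,"hand":-1}]' >/dev/null
python3 -m inch '[{"x":-0.25,"y":-0.5,"z":0,"yaw":0,"hand":-1},{"x":-0.25,"y":-0.91,"z":0,"yaw":0,"hand":-1},{"x":-0.25,"y":-0.91,"z":0,"yaw":0,"hand":-1}]' >/dev/null
python3 -m inch '[{"x":-0.25,"y":-0.5,"z":0,"yaw":0,"hand":-1},{"x":-0.25,"y":-0.91,"z":0,"yaw":0,"hand":-1},{"x":-0.25,"y":-0.91,"z":0,"yaw":0,"hand":-1}]' >/dev/null
python3 -m inch '[{"x":-0.25,"y":-0.5,"z":0,"yaw":0,"hand":-1},{"x":-0.25,"y":-0.91,"z":0,"yaw":0,"hand":-1},{"x":-0.25,"y":-0.91,"z":0,"yaw":0,"hand":-1},{"x":-0.25,"y":-0.91,"z":0,"yaw":0,"hand":-1}]' >/dev/null
python3 - <<'E'
from h import *
st(); print(tool([.5192,-.1257,.014],np.radians(78.56))); shot("top","t3")
E
```

```text
t: 18.02
eef_pos: [0.4795, 0.3501, 0.0047]
tcp_rot: [0.099, 0.995, 0.0, 0.001]
ft_force: [-1.9, -0.8, 6.6]
gripper_width: 0.0264
grip_force: 39.5
t: 18.4
eef_pos: [0.4807, 0.3508, 0.1081]
tcp_rot: [0.099, 0.995, 0.002, 0.003]
ft_force: [0.1, -0.4, -1.6]
gripper_width: 0.0263
grip_force: 39.5
t 20.4 p [ 0.52   -0.1209  0.1635] yax 78.7 zax [-0.  0. -1.] F [ 0.3 -0.1 -1.1] w 0.0261 g 39.7 q6 -1.67
(array([-0.002, -0.049,  1.495]), np.float64(0.0007960577342980514))
```

```bash
python3 -m inch '[{"x":0,"y":-0.05,"z":0.5,"yaw":0,"hand":-1},{"x":0,"y":-0.05,"z":1,"yaw":0,"hand":-1},{"x":0,"y":-0.05,"z":1,"yaw":0,"hand":-1}]' >/dev/null
python3 -m inch '[{"x":0,"y":0,"z":0.3,"yaw":0,"hand":-1},{"x":0,"y":0,"z":0.49,"yaw":0,"hand":-1},{"x":0,"y":0,"z":0.49,"yaw":0,"hand":-1},{"x":0,"y":0,"z":0.49,"yaw":0,"hand":0.1},{"x":0,"y":0,"z":0.49,"yaw":0,"hand":0.1},{"x":0,"y":0,"z":0.49,"yaw":0,"hand":0.1},{"x":0,"y":0,"z":0,"yaw":0,"hand":0.1},{"x":0,"y":0,"z":-0.3,"yaw":0,"hand":0.1}]'
python3 -m inch '[{"x":0,"y":0,"z":-0.5,"yaw":0,"hand":0.1},{"x":0.1,"y":0.5,"z":-0.7,"yaw":0,"hand":0.1},{"x":0.1,"y":0.96,"z":-0.7,"yaw":0,"hand":0.1},{"x":0.1,"y":0.96,"z":-0.7,"yaw":0,"hand":0.1}]' >/dev/null
python3 -m inch '[{"x":0.1,"y":0.5,"z":0,"yaw":0,"hand":0.1},{"x":0.1,"y":0.96,"z":0,"yaw":0,"hand":0.1},{"x":0.1,"y":0.96,"z":0,"yaw":0,"hand":0.1}]' >/dev/null
python3 -m inch '[{"x":0.1,"y":0.5,"z":0,"yaw":0,"hand":0.1},{"x":0.1,"y":0.96,"z":0,"yaw":0,"hand":0.1},{"x":0.1,"y":0.96,"z":0,"yaw":0,"hand":0.1}]' >/dev/null
python3 -m inch '[{"x":0.1,"y":0.5,"z":0,"yaw":0,"hand":0.1},{"x":0.1,"y":0.96,"z":0,"yaw":0,"hand":0.1},{"x":0.1,"y":0.96,"z":0,"yaw":0,"hand":0.1}]' >/dev/null
python3 -m inch '[{"x":0.1,"y":0.5,"z":0.5,"yaw":0,"hand":0.1},{"x":0.1,"y":0.96,"z":0.5,"yaw":0,"hand":0.1},{"x":0.1,"y":0.96,"z":0.5,"yaw":0,"hand":0.1},{"x":0.1,"y":0.96,"z":0.5,"yaw":0,"hand":0.1}]' >/dev/null
python3 - <<'E'
from cnt import *
st(); print(tool([.5638,.3573,.003],np.radians(78.56))); counters("top","t4"); counters("scene","s4")
E
```

```text
t: 21.82
eef_pos: [0.5189, -0.1276, 0.0959]
tcp_rot: [0.099, 0.995, -0.0, 0.001]
ft_force: [-0.6, 0.1, 0.9]
gripper_width: 0.047
grip_force: 0.0
t 23.95 p [0.565  0.3509 0.1138] yax 78.5 zax [-0.    -0.001 -1.   ] F [ 0.5  0.1 -0.6] w 0.0469 g 0.0 q6 -0.87
(array([0.025, 0.061, 1.108]), np.float64(-0.00040262258400985387))
top px [197. 165.] area 119 c [0.6785 0.1932] enc [0.6775 0.1929] r 0.016
top px [165. 182.] area 134 c [0.6328 0.2716] enc [0.6333 0.2715] r 0.0204
top px [129. 210.] area 90 c [0.5605 0.3563] enc [0.5609 0.357 ] r 0.016
top px [165. 223.] area 132 c [0.5298 0.265 ] enc [0.5323 0.2644] r 0.0187
top px [157. 284.] area 420 c [0.3822 0.2745] enc [0.3823 0.274 ] r 0.0275
scene px [103.   4.] area 177 c [ 0.2144 -0.9425] enc [ 0.2088 -0.9481] r 0.0489
scene px [430. 232.] area 371 c [0.3892 0.2779] enc [0.3895 0.2793] r 0.0287
scene px [554. 261.] area 63 c [0.298  0.5472] enc [0.2962 0.548 ] r 0.0304
scene px [399. 273.] area 191 c [0.5272 0.2653] enc [0.5267 0.2651] r 0.0249
scene px [380. 311.] area 197 c [0.6296 0.2719] enc [0.6292 0.2717] r 0.022
scene px [430. 310.] area 176 c [0.5662 0.3592] enc [0.5671 0.3573] r 0.0181
scene px [337. 311.] area 169 c [0.6797 0.1954] enc [0.6803 0.196 ] r 0.017
```

```bash
python3 -m inch '[{"x":0.025,"y":0.05,"z":0.4,"yaw":0,"hand":0.1},{"x":0.025,"y":0.05,"z":0.8,"yaw":0,"hand":0.1},{"x":0.025,"y":0.05,"z":1,"yaw":0,"hand":0.1},{"x":0.025,"y":0.05,"z":1,"yaw":0,"hand":0.1}]' >/dev/null
python3 -m inch '[{"x":0,"y":0,"z":0.1,"yaw":0,"hand":0.1},{"x":0,"y":0,"z":0.1,"yaw":0,"hand":0.1},{"x":0,"y":0,"z":0.1,"yaw":0,"hand":-1},{"x":0,"y":0,"z":0.1,"yaw":0,"hand":-1},{"x":0,"y":0,"z":0.1,"yaw":0,"hand":-1},{"x":0,"y":0,"z":0.1,"yaw":0,"hand":-1}]'
python3 -m inch '[{"x":0,"y":0,"z":-0.5,"yaw":0,"hand":-1},{"x":0,"y":0,"z":-1,"yaw":0,"hand":-1},{"x":0,"y":0,"z":-1,"yaw":0,"hand":-1}]'
python3 -m inch '[{"x":-0.18,"y":-0.4,"z":-0.5,"yaw":0,"hand":-1},{"x":-0.18,"y":-0.97,"z":-0.6,"yaw":0,"hand":-1},{"x":-0.18,"y":-0.97,"z":-0.6,"yaw":0,"hand":-1}]' >/dev/null
python3 -m inch '[{"x":-0.18,"y":-0.5,"z":0,"yaw":0,"hand":-1},{"x":-0.18,"y":-0.97,"z":0,"yaw":0,"hand":-1},{"x":-0.18,"y":-0.97,"z":0,"yaw":0,"hand":-1}]' >/dev/null
python3 -m inch '[{"x":-0.18,"y":-0.5,"z":0,"yaw":0,"hand":-1},{"x":-0.18,"y":-0.97,"z":0,"yaw":0,"hand":-1},{"x":-0.18,"y":-0.97,"z":0,"yaw":0,"hand":-1}]' >/dev/null
python3 -m inch '[{"x":-0.18,"y":-0.5,"z":0,"yaw":0,"hand":-1},{"x":-0.18,"y":-0.97,"z":0,"yaw":0,"hand":-1},{"x":-0.18,"y":-0.97,"z":0,"yaw":0,"hand":-1}]' >/dev/null
python3 -m inch '[{"x":-0.16,"y":-0.5,"z":0,"yaw":0,"hand":-1},{"x":-0.16,"y":-0.97,"z":0,"yaw":0,"hand":-1},{"x":-0.16,"y":-0.97,"z":0,"yaw":0,"hand":-1},{"x":-0.16,"y":-0.97,"z":0,"yaw":0,"hand":-1}]' >/dev/null
python3 - <<'E'
from h import *
st(); print(tool([.5545,-.1328,.014],np.radians(78.56))); shot("wrist","w5")
E
```

```text
t: 25.3
eef_pos: [0.5634, 0.3586, 0.0047]
tcp_rot: [0.099, 0.995, 0.0, 0.001]
ft_force: [-0.9, -0.4, 6.5]
gripper_width: 0.0262
grip_force: 39.8
t: 25.68
eef_pos: [0.5646, 0.3593, 0.1085]
tcp_rot: [0.099, 0.995, 0.002, 0.003]
ft_force: [0.4, -0.7, -0.3]
gripper_width: 0.0261
grip_force: 39.5
t 27.68 p [ 0.5538 -0.1329  0.1635] yax 78.7 zax [-0.  0. -1.] F [-0.6  0.6 -0. ] w 0.0264 g 39.7 q6 -1.67
(array([-0.007,  0.002,  1.495]), np.float64(0.0007500559927946027))
```

```bash
python3 -m inch '[{"x":0,"y":0,"z":0.5,"yaw":0,"hand":-1},{"x":0,"y":0,"z":1,"yaw":0,"hand":-1},{"x":0,"y":0,"z":1,"yaw":0,"hand":-1}]' >/dev/null
python3 -m inch '[{"x":0,"y":0,"z":0.3,"yaw":0,"hand":-1},{"x":0,"y":0,"z":0.49,"yaw":0,"hand":-1},{"x":0,"y":0,"z":0.49,"yaw":0,"hand":-1},{"x":0,"y":0,"z":0.49,"yaw":0,"hand":0.1},{"x":0,"y":0,"z":0.49,"yaw":0,"hand":0.1},{"x":0,"y":0,"z":0.49,"yaw":0,"hand":0.1},{"x":0,"y":0,"z":0,"yaw":0,"hand":0.1},{"x":0,"y":0,"z":-0.3,"yaw":0,"hand":0.1}]'
python3 -m inch '[{"x":0,"y":0,"z":-0.5,"yaw":0,"hand":0.1},{"x":-0.14,"y":0.5,"z":-0.7,"yaw":0,"hand":0.1},{"x":-0.14,"y":0.86,"z":-0.7,"yaw":0,"hand":0.1},{"x":-0.14,"y":0.86,"z":-0.7,"yaw":0,"hand":0.1}]' >/dev/null
python3 -m inch '[{"x":-0.14,"y":0.5,"z":0,"yaw":0,"hand":0.1},{"x":-0.14,"y":0.86,"z":0,"yaw":0,"hand":0.1},{"x":-0.14,"y":0.86,"z":0,"yaw":0,"hand":0.1}]' >/dev/null
python3 -m inch '[{"x":-0.14,"y":0.5,"z":0,"yaw":0,"hand":0.1},{"x":-0.14,"y":0.86,"z":0,"yaw":0,"hand":0.1},{"x":-0.14,"y":0.86,"z":0,"yaw":0,"hand":0.1}]' >/dev/null
python3 -m inch '[{"x":-0.14,"y":0.5,"z":0,"yaw":0.09,"hand":0.1},{"x":-0.14,"y":0.86,"z":0,"yaw":0.18,"hand":0.1},{"x":-0.14,"y":0.86,"z":0,"yaw":0.27,"hand":0.1},{"x":-0.14,"y":0.86,"z":0,"yaw":0.36,"hand":0.1},{"x":-0.14,"y":0.86,"z":0,"yaw":0.45,"hand":0.1},{"x":-0.14,"y":0.86,"z":0,"yaw":0.54,"hand":0.1},{"x":-0.14,"y":0.86,"z":0,"yaw":0.63,"hand":0.1},{"x":-0.14,"y":0.86,"z":0,"yaw":0.72,"hand":0.1}]' >/dev/null
python3 -m inch '[{"x":0,"y":0,"z":0,"yaw":0.03,"hand":0.1},{"x":0,"y":0,"z":0,"yaw":0.03,"hand":0.1}]' >/dev/null
python3 - <<'E'
from cnt import *
st(); print(tool([.6775,.1945,.003],np.radians(-11.44))); counters("wrist","w6"); counters("scene","s6")
E
```

```text
t: 29.1
eef_pos: [0.5537, -0.1346, 0.096]
tcp_rot: [0.099, 0.995, -0.0, 0.001]
ft_force: [0.6, -0.4, -0.0]
gripper_width: 0.047
grip_force: 0.0
t 31.6 p [0.6764 0.1897 0.1639] yax -11.0 zax [-0. -0. -1.] F [ 0.1  0.5 -0.1] w 0.0466 g 0.0 q6 0.41
(array([5.000e-02, 1.000e-03, 1.609e+00]), np.float64(0.003577106959174655))
wrist px [209. 113.] area 994 c [0.6311 0.2711] enc [0.631  0.2706] r 0.0171
wrist px [ 97. 145.] area 1337 c [0.5259 0.2644] enc [0.5258 0.2646] r 0.0265
wrist px [280. 187.] area 779 c [0.679  0.1954] enc [0.6791 0.1957] r 0.0155
wrist px [156. 310.] area 665 c [0.5239 0.0883] enc [0.5259 0.0911] r 0.0309
wrist px [156. 399.] area 997 c [ 0.4839 -0.0319] enc [ 0.4845 -0.0269] r 0.0444
scene px [103.   4.] area 176 c [ 0.2143 -0.943 ] enc [ 0.2088 -0.9481] r 0.0489
scene px [431. 232.] area 399 c [0.3884 0.2792] enc [0.3895 0.2788] r 0.0288
scene px [555. 261.] area 61 c [0.2991 0.5478] enc [0.2974 0.5484] r 0.0291
scene px [399. 273.] area 188 c [0.5268 0.2656] enc [0.5261 0.2661] r 0.0255
scene px [ 18. 307.] area 227 c [ 1.0554 -0.3723] enc [ 1.054 -0.374] r 0.0278
scene px [380. 312.] area 195 c [0.6299 0.2721] enc [0.6297 0.2717] r 0.0224
scene px [337. 311.] area 168 c [0.6802 0.1954] enc [0.6814 0.1948] r 0.0171
```

View pics/w6.png

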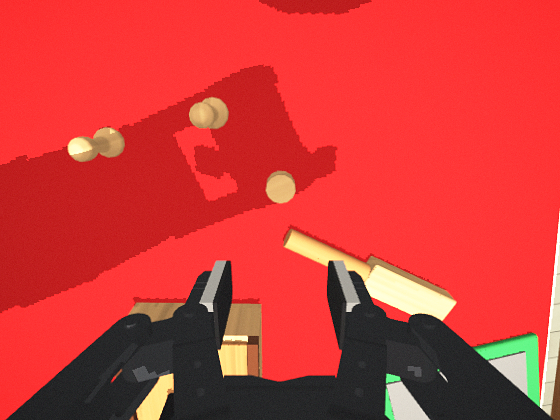

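The view shows C0 at (280,187), clear of the rattle handle end at (290,238) and the pawns at (209,113) and (97,145). I'm picking it.

```bash
python3 -m inch '[{"x":0.057,"y":0.01,"z":0.4,"yaw":0.003,"hand":0.1},{"x":0.057,"y":0.01,"z":0.8,"yaw":0.003,"hand":0.1},{"x":0.057,"y":0.01,"z":1,"yaw":0.003,"hand":0.1},{"x":0.057,"y":0.01,"z":1,"yaw":0.003,"hand":0.1}]' >/dev/null
python3 -m inch '[{"x":0,"y":0,"z":0.3,"yaw":0,"hand":0.1},{"x":0,"y":0,"z":0.6,"yaw":0,"hand":0.1},{"x":0,"y":0,"z":0.6,"yaw":0,"hand":0.1},{"x":0,"y":0,"z":0.6,"yaw":0,"hand":-1},{"x":0,"y":0,"z":0.6,"yaw":0,"hand":-1},{"x":0,"y":0,"z":0.6,"yaw":0,"hand":-1},{"x":0,"y":0,"z":0.6,"yaw":0,"hand":-1}]'
python3 -m inch '[{"x":0,"y":0,"z":-0.5,"yaw":0,"hand":-1},{"x":0,"y":0,"z":-1,"yaw":0,"hand":-1},{"x":0,"y":0,"z":-1,"yaw":0,"hand":-1}]'
python3 -m inch '[{"x":-0.4,"y":-0.2,"z":-0.5,"yaw":0,"hand":-1},{"x":-0.78,"y":-0.23,"z":-0.6,"yaw":0,"hand":-1},{"x":-0.78,"y":-0.23,"z":-0.6,"yaw":0,"hand":-1}]' >/dev/null
python3 -m inch '[{"x":-0.4,"y":-0.2,"z":0,"yaw":0,"hand":-1},{"x":-0.78,"y":-0.23,"z":0,"yaw":0,"hand":-1},{"x":-0.78,"y":-0.23,"z":0,"yaw":0,"hand":-1}]' >/dev/null
python3 -m inch '[{"x":-0.4,"y":-0.2,"z":0,"yaw":0,"hand":-1},{"x":-0.78,"y":-0.23,"z":0,"yaw":0,"hand":-1},{"x":-0.78,"y":-0.23,"z":0,"yaw":0,"hand":-1}]' >/dev/null
python3 -m inch '[{"x":-0.4,"y":-0.2,"z":0,"yaw":0,"hand":-1},{"x":-0.78,"y":-0.23,"z":0,"yaw":0,"hand":-1},{"x":-0.78,"y":-0.23,"z":0,"yaw":0,"hand":-1},{"x":-0.78,"y":-0.23,"z":0,"yaw":0,"hand":-1}]' >/dev/null
python3 - <<'E'
from h import *
st(); print(tool([.5261,-.0914,.014],np.radians(-11.44))); shot("top","t7")
im=cv2.imread("pics/t7.png")[150:290,220:500]
cv2.imwrite("pics/crop7.png",cv2.resize(im,None,fx=2.8,fy=2.8,interpolation=cv2.INTER_CUBIC))
E
```

```text
t: 33.08
eef_pos: [0.6796, 0.1973, 0.0066]
tcp_rot: [0.773, 0.634, 0.002, 0.001]
ft_force: [-1.0, -0.0, 7.7]
gripper_width: 0.0258
grip_force: 39.6
t: 33.45
eef_pos: [0.6805, 0.1976, 0.1104]
tcp_rot: [0.773, 0.634, 0.004, 0.002]
ft_force: [-0.2, 0.3, -1.0]
gripper_width: 0.0265
grip_force: 39.5
t 35.08 p [ 0.5275 -0.0897  0.1637] yax -11.3 zax [ 0.  0. -1.] F [0.2 0.  0.3] w 0.0263 g 39.6 q6 -0.04
(array([-0.02 , -0.01 ,  1.497]), np.float64(0.0013585520264491407))
```

```bash
python3 -m inch '[{"x":-0.02,"y":-0.01,"z":0.5,"yaw":0,"hand":-1},{"x":-0.02,"y":-0.01,"z":1,"yaw":0,"hand":-1},{"x":-0.02,"y":-0.01,"z":1,"yaw":0,"hand":-1}]' >/dev/null
python3 -m inch '[{"x":0,"y":0,"z":0.3,"yaw":0,"hand":-1},{"x":0,"y":0,"z":0.48,"yaw":0,"hand":-1},{"x":0,"y":0,"z":0.48,"yaw":0,"hand":-1},{"x":0,"y":0,"z":0.48,"yaw":0,"hand":0},{"x":0,"y":0,"z":0.48,"yaw":0,"hand":0},{"x":0,"y":0,"z":0.48,"yaw":0,"hand":0},{"x":0,"y":0,"z":0,"yaw":0,"hand":0},{"x":0,"y":0,"z":-0.5,"yaw":0,"hand":0}]'
python3 -m inch '[{"x":0,"y":0,"z":-0.6,"yaw":0,"hand":0},{"x":0,"y":0,"z":-1,"yaw":0,"hand":0},{"x":0,"y":0,"z":-1,"yaw":0,"hand":0}]' >/dev/null
python3 -m inch '[{"x":-0.6,"y":0,"z":-0.5,"yaw":0,"hand":0},{"x":-1,"y":0.1,"z":-0.5,"yaw":0,"hand":0},{"x":-1,"y":0.1,"z":-0.5,"yaw":0,"hand":0}]' >/dev/null
python3 -m inch '[{"x":-0.6,"y":0.05,"z":0,"yaw":0,"hand":0},{"x":-1,"y":0.06,"z":0,"yaw":0,"hand":0},{"x":-1,"y":0.06,"z":0,"yaw":0,"hand":0},{"x":-1,"y":0.06,"z":0,"yaw":0,"hand":0}]' >/dev/null
python3 - <<'E'
from h import *
st(); shot("wrist","w8"); c=cam("top")
for p in [(587,222),(665,212),(680,288),(600,300),(633,255.5)]: print(onz(c,(220+p[0]/2.8,150+p[1]/2.8),.08).round(4))
print("stick top",onz(c,(220+710/2.8,150+240/2.8),.205).round(4))
E
```

```text
t: 36.5
eef_pos: [0.5252, -0.0925, 0.1149]
tcp_rot: [0.773, 0.634, -0.0, -0.0]
ft_force: [0.2, 0.7, -0.2]
gripper_width: 0.0427
grip_force: 0.0
t 37.75 p [ 0.502  -0.2908  0.2629] yax -11.3 zax [-0.001  0.001 -1.   ] F [-0.2  0.2 -0.1] w 0.0429 g 0.0 q6 -0.39
[ 0.5169 -0.3595  0.08  ]
[ 0.526  -0.4238  0.08  ]
[ 0.4643 -0.4321  0.08  ]
[ 0.4538 -0.3668  0.08  ]
[ 0.4901 -0.3956  0.08  ]
stick top [ 0.4917 -0.3961  0.205 ]
```

View pics/w8.png

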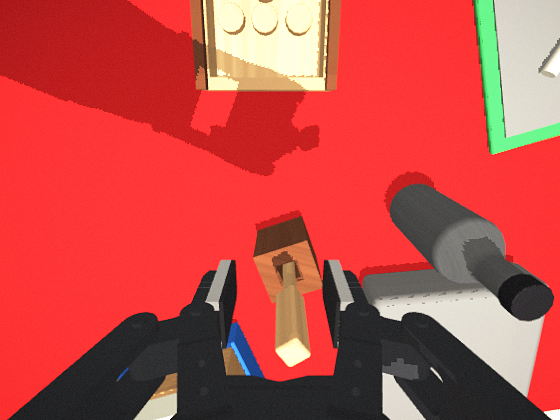

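The wrist view shows the stick top at (294,351), the holder block top around (288,268), and at least three counters lying in the well at (234,15), (264,0) and (297,15).

Run:
```python
from h import *
c=cam("wrist"); im=cv2.imread("pics/w8.png"); hsv=cv2.cvtColor(im,cv2.COLOR_BGR2HSV)
sub=im[210:370,240:335]; cv2.imwrite("pics/crop8.png",cv2.resize(sub,None,fx=3.7,fy=3.7,interpolation=cv2.INTER_CUBIC))
b,g,r=[im[:,:,i].astype(int) for i in range(3)]
m=np.zeros(im.shape[:2],np.uint8); m[325:372,265:320]=((r>225)&(g>190)&(b>120))[325:372,265:320]
k,l,s,ce=cv2.connectedComponentsWithStats(m); i=1+np.argmax(s[1:,4]); print(s[i],ce[i],onz(c,ce[i],.205).round(4))
cn=max(cv2.findContours((l==i).astype(np.uint8),0,1)[0],key=len)
w=np.array([onz(c,p,.205)[:2]*1000 for p in cn[:,0]],np.float32); print(cv2.minAreaRect(w))
ct=cam("top"); t=cv2.imread("pics/t7.png"); b,g,r=[t[:,:,i].astype(int) for i in range(3)]
m=np.zeros(t.shape[:2],np.uint8); m[222:250,462:486]=((r>190)&(g>140)&(b>80))[222:250,462:486]
k,l,s,ce=cv2.connectedComponentsWithStats(m)
if k>1: i=1+np.argmax(s[1:,4]); print("top",s[i],ce[i],onz(ct,ce[i],.205).round(4))
```

```text
[276 338  34  29 596] [292.64932886 352.05704698] [ 0.4927 -0.3937  0.205 ]
((492.7126770019531, -393.8519592285156), (21.067472457885742, 21.82143211364746), 23.013368606567383)
top [467 230  13  12 100] [473.17 235.55] [ 0.492  -0.3953  0.205 ]
```

View pics/crop8.png

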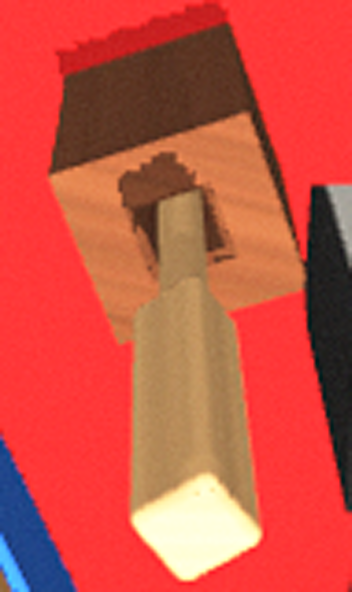

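Run:
```python
from h import *
c=cam("wrist"); P=[onz(c,(240+x/3.7,210+y/3.7),.08)[:2] for x,y in[(50,177),(248,113),(305,290),(120,343)]]
P=np.array(P); print(P.round(4)); a,b,d,e=P
s=np.linalg.solve(np.array([d-a,-(e-b)]).T,b-a); print("centre",(a+s[0]*(d-a)).round(4),P.mean(0).round(4))
for u,v in((a,b),(b,d),(d,e),(e,a)): w=v-u; print(np.degrees(np.arctan2(w[1],w[0])).round(1),np.linalg.norm(w).round(4))
print(tool([.4925,-.3943,.25],np.radians(23)))
```

```text
[[ 0.4573 -0.3695]
 [ 0.5199 -0.3603]
 [ 0.5273 -0.4238]
 [ 0.4662 -0.4316]]
centre [ 0.4924 -0.3967] [ 0.4927 -0.3963]
8.4 0.0632
-83.4 0.064
-172.7 0.0615
98.2 0.0627
(array([-1.036,  0.108,  0.132]), np.float64(-0.2855005247673857))
```

```bash
python3 -m inch '[{"x":-0.6,"y":0.1,"z":0,"yaw":-0.09,"hand":1},{"x":-1,"y":0.1,"z":0,"yaw":-0.18,"hand":1},{"x":-1,"y":0.1,"z":0,"yaw":-0.27,"hand":1},{"x":-1,"y":0.1,"z":0,"yaw":-0.286,"hand":1},{"x":-1,"y":0.1,"z":0,"yaw":-0.286,"hand":1},{"x":-1,"y":0.1,"z":0,"yaw":-0.286,"hand":1}]' >/dev/null
python3 - <<'E'
from h import *
st(); print(tool([.4924,-.3945,.151],np.radians(23)))
E
```

```text
t 38.55 p [ 0.4925 -0.3912  0.264 ] yax 22.9 zax [ 0. -0. -1.] F [-0.6 -0.8  0.3] w 0.0854 g 0.0 q6 -1.13
(array([-0.03 , -0.014,  1.13 ]), np.float64(-0.0006817254653415714))
```

```bash
python3 -m inch '[{"x":-0.03,"y":-0.014,"z":0,"yaw":0,"hand":1},{"x":-0.03,"y":-0.014,"z":0.3,"yaw":0,"hand":1},{"x":-0.03,"y":-0.014,"z":0.7,"yaw":0,"hand":1},{"x":-0.03,"y":-0.014,"z":1,"yaw":0,"hand":1},{"x":-0.03,"y":-0.014,"z":1,"yaw":0,"hand":1}]' >/dev/null
python3 -m inch '[{"x":0,"y":0,"z":0.13,"yaw":0,"hand":1},{"x":0,"y":0,"z":0.13,"yaw":0,"hand":-0.3},{"x":0,"y":0,"z":0.13,"yaw":0,"hand":-0.6},{"x":0,"y":0,"z":0.13,"yaw":0,"hand":-1},{"x":0,"y":0,"z":0.13,"yaw":0,"hand":-1},{"x":0,"y":0,"z":0.13,"yaw":0,"hand":-1},{"x":0,"y":0,"z":0.13,"yaw":0,"hand":-1},{"x":0,"y":0,"z":0.13,"yaw":0,"hand":-1}]' 80
python3 -c "
from h import *;st()"
python3 -m inch '[{"x":0,"y":0,"z":-0.15,"yaw":0,"hand":-1},{"x":0,"y":0,"z":-0.3,"yaw":0,"hand":-1},{"x":0,"y":0,"z":-0.45,"yaw":0,"hand":-1},{"x":0,"y":0,"z":-0.6,"yaw":0,"hand":-1},{"x":0,"y":0,"z":-0.75,"yaw":0,"hand":-1},{"x":0,"y":0,"z":-0.9,"yaw":0,"hand":-1},{"x":0,"y":0,"z":-1,"yaw":0,"hand":-1},{"x":0,"y":0,"z":-1,"yaw":0,"hand":-1}]'
python3 - <<'E'
from h import *
st(); shot("wrist","w9"); shot("scene","s9"); im=cv2.imread("pics/s9.png")[20:170,100:300]; cv2.imwrite("pics/crop9.png",cv2.resize(im,None,fx=3.5,fy=3.5,interpolation=cv2.INTER_CUBIC))
E
```

```text
t: 40.17
eef_pos: [0.4922, -0.3954, 0.1514]
tcp_rot: [0.552, 0.834, -0.0, 0.001]
ft_force: [-1.0, 0.1, 5.6]
gripper_width: 0.0214
grip_force: 78.5
t 40.17 p [ 0.4922 -0.3954  0.1514] yax 23.0 zax [ 0.001 -0.001 -1.   ] F [-1.   0.1  5.6] w 0.0214 g 78.5 q6 -1.14
t: 41.18
eef_pos: [0.4922, -0.3953, 0.2515]
tcp_rot: [0.552, 0.834, -0.0, 0.001]
ft_force: [0.5, 0.2, -1.0]
gripper_width: 0.0211
grip_force: 78.2
t 41.17 p [ 0.4922 -0.3953  0.2515] yax 23.0 zax [ 0.001 -0.001 -1.   ] F [ 0.5  0.2 -1. ] w 0.0211 g 78.2 q6 -1.14
```

View pics/crop9.png

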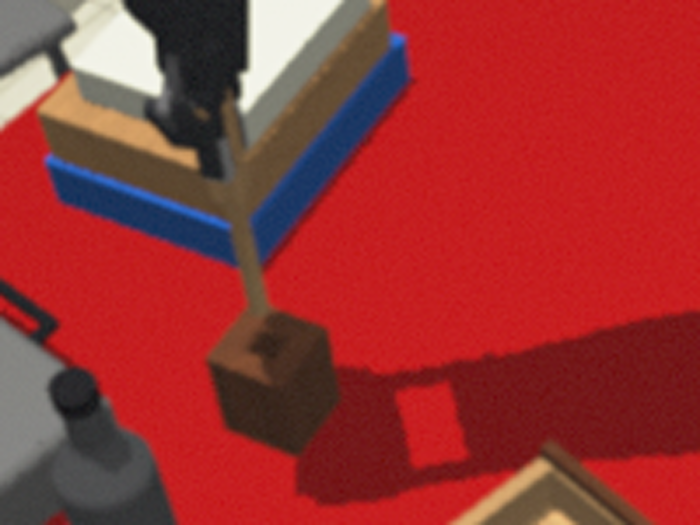

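The crop shows the stick held straight, with its tip just over the holder. I'm going to the free side of the well, at box offset (0,-32 mm).

```bash
python3 -m inch '[{"x":0.3,"y":0.16,"z":-0.1,"yaw":0,"hand":-1},{"x":0.6,"y":0.3,"z":-0.1,"yaw":0,"hand":-1},{"x":0.7,"y":0.37,"z":-0.1,"yaw":0,"hand":-1}]' >/dev/null
python3 -m inch '[{"x":0.3,"y":0.16,"z":0,"yaw":0,"hand":-1},{"x":0.6,"y":0.3,"z":0,"yaw":0,"hand":-1},{"x":0.7,"y":0.37,"z":0,"yaw":0,"hand":-1}]' >/dev/null
python3 -m inch '[{"x":0.3,"y":0.16,"z":0,"yaw":0,"hand":-1},{"x":0.6,"y":0.3,"z":0,"yaw":0,"hand":-1},{"x":0.7,"y":0.38,"z":0,"yaw":0,"hand":-1},{"x":0.7,"y":0.38,"z":0,"yaw":0,"hand":-1},{"x":0.7,"y":0.38,"z":0,"yaw":0,"hand":-1}]' >/dev/null
python3 - <<'E'
from h import *
st(); print(tool([.5129,-.1571,.148])); shot("top","t10")
im=cv2.imread("pics/t10.png")[150:290,220:420]; cv2.imwrite("pics/crop10.png",cv2.resize(im,None,fx=3.5,fy=3.5,interpolation=cv2.INTER_CUBIC))
E
```

```text
t 42.65 p [ 0.5131 -0.1591  0.2606] yax 23.0 zax [-0. -0. -1.] F [ 0.1  0.5 -1.5] w 0.0211 g 78.3 q6 -0.77
(array([0.019, 0.007, 1.126]), None)
```

View pics/crop10.png

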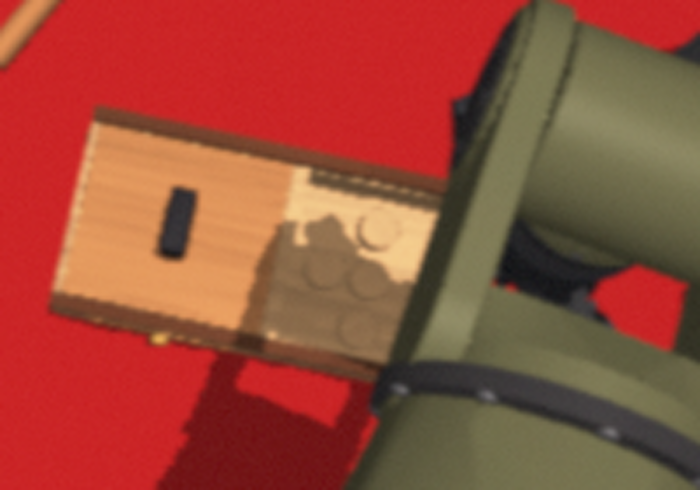

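All four counters are in the well, at crop (378,230), (365,278), (358,330) and (322,270), and the cover is parked open. I'll print the semicircle offsets and then stir.

```bash
python3 - <<'E'
import numpy as np
t0=np.radians(214.44); t=t0+np.radians(22.5)*np.arange(1,9); print(np.c_[.32*(np.cos(t)-np.cos(t0)),.32*(np.sin(t)-np.sin(t0))].round(3).tolist())
E
python3 -m inch '[{"x":0.015,"y":0.007,"z":0.3,"yaw":0,"hand":-1},{"x":0.015,"y":0.007,"z":0.6,"yaw":0,"hand":-1},{"x":0.015,"y":0.007,"z":0.8,"yaw":0,"hand":-1},{"x":0.015,"y":0.007,"z":1,"yaw":0,"hand":-1},{"x":0.015,"y":0.007,"z":1,"yaw":0,"hand":-1}]' >/dev/null
python3 -m inch '[{"x":0,"y":0,"z":0.06,"yaw":0,"hand":-1},{"x":0,"y":0,"z":0.12,"yaw":0,"hand":-1},{"x":0,"y":0,"z":0.12,"yaw":0,"hand":-1}]'
```

```text
[[0.089, -0.087], [0.205, -0.134], [0.33, -0.132], [0.445, -0.083], [0.532, 0.006], [0.578, 0.122], [0.577, 0.247], [0.528, 0.362]]
t: 43.7
eef_pos: [0.513, -0.1565, 0.1486]
tcp_rot: [0.552, 0.834, -0.0, -0.0]
ft_force: [0.1, 0.8, -0.5]
gripper_width: 0.0212
grip_force: 78.2
```

```bash
python3 -m inch '[{"x":0.089,"y":-0.087,"z":0,"yaw":0,"hand":-1},{"x":0.205,"y":-0.134,"z":0,"yaw":0,"hand":-1},{"x":0.33,"y":-0.132,"z":0,"yaw":0,"hand":-1},{"x":0.445,"y":-0.083,"z":0,"yaw":0,"hand":-1},{"x":0.532,"y":0.006,"z":0,"yaw":0,"hand":-1},{"x":0.578,"y":0.122,"z":0,"yaw":0,"hand":-1},{"x":0.577,"y":0.247,"z":0,"yaw":0,"hand":-1},{"x":0.528,"y":0.362,"z":0,"yaw":0,"hand":-1}]'
python3 -m inch '[{"x":-0.089,"y":0.087,"z":0,"yaw":0,"hand":-1},{"x":-0.205,"y":0.134,"z":0,"yaw":0,"hand":-1},{"x":-0.33,"y":0.132,"z":0,"yaw":0,"hand":-1},{"x":-0.445,"y":0.083,"z":0,"yaw":0,"hand":-1},{"x":-0.532,"y":-0.006,"z":0,"yaw":0,"hand":-1},{"x":-0.578,"y":-0.122,"z":0,"yaw":0,"hand":-1},{"x":-0.577,"y":-0.247,"z":0,"yaw":0,"hand":-1},{"x":-0.528,"y":-0.362,"z":0,"yaw":0,"hand":-1}]'
python3 - <<'E'
from h import *
st(); shot("wrist","w11")
E
```

```text
t: 44.7
eef_pos: [0.5268, -0.0934, 0.1486]
tcp_rot: [0.552, 0.834, -0.0, -0.0]
ft_force: [-0.1, -0.2, -1.0]
gripper_width: 0.0212
grip_force: 78.2
t: 45.7
eef_pos: [0.5121, -0.1566, 0.1488]
tcp_rot: [0.552, 0.834, -0.0, 0.0]
ft_force: [0.7, -0.5, -0.2]
gripper_width: 0.021
grip_force: 78.2
t 45.7 p [ 0.5121 -0.1566  0.1488] yax 23.0 zax [ 0. -0. -1.] F [ 0.7 -0.5 -0.2] w 0.021 g 78.2 q6 -0.77
```

View pics/w11.png

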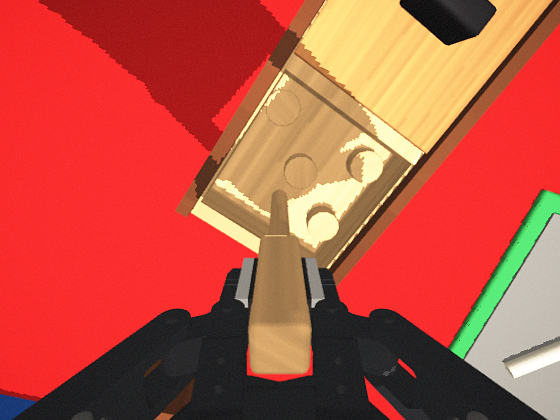

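The view shows all four counters moved and still in the well, at (285,107), (300,171), (365,165) and (322,222), with the stick straight. I'll do three more rounds.

```bash
python3 -m inch '[{"x":0.089,"y":-0.087,"z":0,"yaw":0,"hand":-1},{"x":0.205,"y":-0.134,"z":0,"yaw":0,"hand":-1},{"x":0.33,"y":-0.132,"z":0,"yaw":0,"hand":-1},{"x":0.445,"y":-0.083,"z":0,"yaw":0,"hand":-1},{"x":0.532,"y":0.006,"z":0,"yaw":0,"hand":-1},{"x":0.578,"y":0.122,"z":0,"yaw":0,"hand":-1},{"x":0.577,"y":0.247,"z":0,"yaw":0,"hand":-1},{"x":0.528,"y":0.362,"z":0,"yaw":0,"hand":-1}]' | grep -E "eef|ft"
python3 -m inch '[{"x":-0.089,"y":0.087,"z":0,"yaw":0,"hand":-1},{"x":-0.205,"y":0.134,"z":0,"yaw":0,"hand":-1},{"x":-0.33,"y":0.132,"z":0,"yaw":0,"hand":-1},{"x":-0.445,"y":0.083,"z":0,"yaw":0,"hand":-1},{"x":-0.532,"y":-0.006,"z":0,"yaw":0,"hand":-1},{"x":-0.578,"y":-0.122,"z":0,"yaw":0,"hand":-1},{"x":-0.577,"y":-0.247,"z":0,"yaw":0,"hand":-1},{"x":-0.528,"y":-0.362,"z":0,"yaw":0,"hand":-1}]' | grep -E "eef|ft"
python3 -m inch '[{"x":0.089,"y":-0.087,"z":0,"yaw":0,"hand":-1},{"x":0.205,"y":-0.134,"z":0,"yaw":0,"hand":-1},{"x":0.33,"y":-0.132,"z":0,"yaw":0,"hand":-1},{"x":0.445,"y":-0.083,"z":0,"yaw":0,"hand":-1},{"x":0.532,"y":0.006,"z":0,"yaw":0,"hand":-1},{"x":0.578,"y":0.122,"z":0,"yaw":0,"hand":-1},{"x":0.577,"y":0.247,"z":0,"yaw":0,"hand":-1},{"x":0.528,"y":0.362,"z":0,"yaw":0,"hand":-1}]' | grep -E "eef|ft"
python3 -m inch '[{"x":-0.089,"y":0.087,"z":0,"yaw":0,"hand":-1},{"x":-0.205,"y":0.134,"z":0,"yaw":0,"hand":-1},{"x":-0.33,"y":0.132,"z":0,"yaw":0,"hand":-1},{"x":-0.445,"y":0.083,"z":0,"yaw":0,"hand":-1},{"x":-0.532,"y":-0.006,"z":0,"yaw":0,"hand":-1},{"x":-0.578,"y":-0.122,"z":0,"yaw":0,"hand":-1},{"x":-0.577,"y":-0.247,"z":0,"yaw":0,"hand":-1},{"x":-0.528,"y":-0.362,"z":0,"yaw":0,"hand":-1}]' | grep -E "eef|ft"
python3 -m inch '[{"x":0.089,"y":-0.087,"z":0,"yaw":0,"hand":-1},{"x":0.205,"y":-0.134,"z":0,"yaw":0,"hand":-1},{"x":0.33,"y":-0.132,"z":0,"yaw":0,"hand":-1},{"x":0.445,"y":-0.083,"z":0,"yaw":0,"hand":-1},{"x":0.532,"y":0.006,"z":0,"yaw":0,"hand":-1},{"x":0.578,"y":0.122,"z":0,"yaw":0,"hand":-1},{"x":0.577,"y":0.247,"z":0,"yaw":0,"hand":-1},{"x":0.528,"y":0.362,"z":0,"yaw":0,"hand":-1}]' | grep -E "eef|ft"
python3 -m inch '[{"x":-0.089,"y":0.087,"z":0,"yaw":0,"hand":-1},{"x":-0.205,"y":0.134,"z":0,"yaw":0,"hand":-1},{"x":-0.33,"y":0.132,"z":0,"yaw":0,"hand":-1},{"x":-0.445,"y":0.083,"z":0,"yaw":0,"hand":-1},{"x":-0.532,"y":-0.006,"z":0,"yaw":0,"hand":-1},{"x":-0.578,"y":-0.122,"z":0,"yaw":0,"hand":-1},{"x":-0.577,"y":-0.247,"z":0,"yaw":0,"hand":-1},{"x":-0.528,"y":-0.362,"z":0,"yaw":0,"hand":-1}]' | grep -E "eef|ft"
python3 -m inch '[{"x":0,"y":0,"z":0,"yaw":0,"hand":-1},{"x":0,"y":0,"z":-0.3,"yaw":0,"hand":-1},{"x":0,"y":0,"z":-0.6,"yaw":0,"hand":-1},{"x":0,"y":0,"z":-1,"yaw":0,"hand":-1},{"x":0,"y":0,"z":-1,"yaw":0,"hand":-1}]'
python3 -m inch '[{"x":-0.3,"y":-0.16,"z":-0.1,"yaw":0,"hand":-1},{"x":-0.6,"y":-0.3,"z":-0.1,"yaw":0,"hand":-1},{"x":-0.7,"y":-0.37,"z":-0.1,"yaw":0,"hand":-1}]' >/dev/null
python3 -m inch '[{"x":-0.3,"y":-0.16,"z":0,"yaw":0,"hand":-1},{"x":-0.6,"y":-0.3,"z":0,"yaw":0,"hand":-1},{"x":-0.7,"y":-0.37,"z":0,"yaw":0,"hand":-1}]' >/dev/null
python3 -m inch '[{"x":-0.3,"y":-0.16,"z":0,"yaw":0,"hand":-1},{"x":-0.6,"y":-0.3,"z":0,"yaw":0,"hand":-1},{"x":-0.7,"y":-0.38,"z":0,"yaw":0,"hand":-1},{"x":-0.7,"y":-0.38,"z":0,"yaw":0,"hand":-1},{"x":-0.7,"y":-0.38,"z":0,"yaw":0,"hand":-1}]' >/dev/null
python3 - <<'E'
from h import *
st(); print(tool([.4922,-.3956,.152],np.radians(23))); shot("top","t12"); shot("scene","s12"); shot("wrist","w12")
E
```

```text
eef_pos: [0.5268, -0.0934, 0.1487]
ft_force: [-0.1, 0.5, -0.1]
eef_pos: [0.5121, -0.1566, 0.1488]
ft_force: [0.4, -0.3, -0.6]
eef_pos: [0.5269, -0.0935, 0.1487]
ft_force: [0.5, 0.5, -0.8]
eef_pos: [0.5121, -0.1566, 0.1488]
ft_force: [-0.6, -0.1, -1.0]
eef_pos: [0.5268, -0.0934, 0.1487]
ft_force: [-0.5, -0.0, -1.6]
eef_pos: [0.5121, -0.1566, 0.1488]
ft_force: [0.4, -0.7, 0.4]
t: 52.38
eef_pos: [0.5142, -0.1564, 0.2518]
tcp_rot: [0.552, 0.834, 0.001, 0.003]
ft_force: [0.5, -0.7, -0.9]
gripper_width: 0.0212
grip_force: 78.3
t 53.75 p [ 0.4924 -0.3924  0.2589] yax 23.1 zax [ 0.  0. -1.] F [ 0.5  0.8 -0.7] w 0.0212 g 78.3 q6 -1.13
(array([-0.029, -0.015,  1.069]), np.float64(0.00045755595369828013))
```

View pics/w12.png

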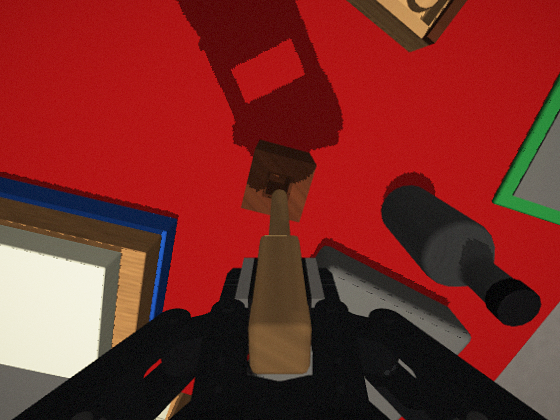

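The stick is over the holder hole at (275,185). I'm lowering it at the same spot it came out of.

```bash
python3 -m inch '[{"x":-0.028,"y":-0.014,"z":0,"yaw":0,"hand":-1},{"x":-0.028,"y":-0.014,"z":0.15,"yaw":0,"hand":-1},{"x":-0.028,"y":-0.014,"z":0.3,"yaw":0,"hand":-1},{"x":-0.028,"y":-0.014,"z":0.4,"yaw":0,"hand":-1},{"x":-0.028,"y":-0.014,"z":0.5,"yaw":0,"hand":-1},{"x":-0.028,"y":-0.014,"z":0.6,"yaw":0,"hand":-1}]'
python3 -m inch '[{"x":0,"y":0,"z":0.15,"yaw":0,"hand":-1},{"x":0,"y":0,"z":0.3,"yaw":0,"hand":-1},{"x":0,"y":0,"z":0.4,"yaw":0,"hand":-1},{"x":0,"y":0,"z":0.46,"yaw":0,"hand":-1},{"x":0,"y":0,"z":0.46,"yaw":0,"hand":-1}]'
python3 -c "
from h import *;st()"
```

```text
t: 54.65
eef_pos: [0.4919, -0.3967, 0.1982]
tcp_rot: [0.552, 0.834, -0.0, 0.0]
ft_force: [0.7, 0.4, -1.3]
gripper_width: 0.0216
grip_force: 78.3
t: 55.28
eef_pos: [0.4919, -0.3966, 0.1525]
tcp_rot: [0.552, 0.834, 0.0, -0.0]
ft_force: [0.7, -0.5, -0.3]
gripper_width: 0.0212
grip_force: 78.4
t 55.27 p [ 0.4919 -0.3966  0.1525] yax 23.0 zax [-0.  0. -1.] F [ 0.7 -0.5 -0.3] w 0.0212 g 78.4 q6 -1.14
```

```bash
python3 -m inch '[{"x":0,"y":0,"z":0.01,"yaw":0,"hand":-1},{"x":0,"y":0,"z":0.01,"yaw":0,"hand":-0.3},{"x":0,"y":0,"z":0.01,"yaw":0,"hand":0.1},{"x":0,"y":0,"z":0.01,"yaw":0,"hand":0.5},{"x":0,"y":0,"z":0.01,"yaw":0,"hand":0.5},{"x":0,"y":0,"z":0.01,"yaw":0,"hand":0.5},{"x":0,"y":0,"z":-0.3,"yaw":0,"hand":0.5},{"x":0,"y":0,"z":-0.6,"yaw":0,"hand":0.5}]'
python3 -m inch '[{"x":0,"y":0,"z":-0.4,"yaw":0,"hand":0.5},{"x":0,"y":0,"z":-0.5,"yaw":0,"hand":0.5},{"x":0,"y":0,"z":-0.5,"yaw":0,"hand":0.5}]' >/dev/null
python3 -m inch '[{"x":0.4,"y":0.2,"z":0,"yaw":-0.08,"hand":1},{"x":0.8,"y":0.4,"z":0,"yaw":-0.16,"hand":1},{"x":0.9,"y":0.42,"z":0,"yaw":-0.24,"hand":1},{"x":0.9,"y":0.42,"z":0,"yaw":-0.32,"hand":1},{"x":0.9,"y":0.42,"z":0,"yaw":-0.4,"hand":1},{"x":0.9,"y":0.42,"z":0,"yaw":-0.463,"hand":1},{"x":0.9,"y":0.42,"z":0,"yaw":-0.463,"hand":1}]' >/dev/null
python3 - <<'E'
from h import *
st(); print(tool([.546,.0075,.067],np.radians(78.56)))
c,im=shot("top","t13"); im=im[:,:,::-1][130:270,300:500]; c2,s=shot("scene","s13"); s=s[:,:,::-1][50:200,100:300]
cv2.imwrite("pics/crop13.png",np.hstack([cv2.resize(im,(400,280)),cv2.resize(s,(400,280))]))
E
```

```text
t: 56.28
eef_pos: [0.4918, -0.3966, 0.2135]
tcp_rot: [0.552, 0.834, 0.0, -0.0]
ft_force: [0.1, -0.7, 1.1]
gripper_width: 0.0639
grip_force: 0.0
t 57.52 p [ 0.4951 -0.2971  0.2613] yax 78.5 zax [-0.002  0.001 -1.   ] F [-0.5 -0.6  0.4] w 0.0855 g 0.0 q6 -1.97
(array([0.104, 3.085, 1.946]), np.float64(-0.0003515647029484021))
```

View pics/crop13.png

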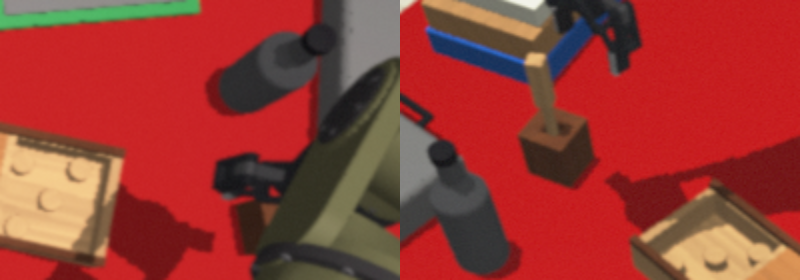

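The pictures show the stick upright in its holder (right half, (545,90)) and four counters flat in the well (left half). Now I'll grasp the cover grip and shut it.

```bash
python3 -m inch '[{"x":0.03,"y":0.5,"z":0,"yaw":0,"hand":1},{"x":0.03,"y":1,"z":0,"yaw":0,"hand":1},{"x":0.03,"y":1,"z":0,"yaw":0,"hand":1}]' >/dev/null
python3 -m inch '[{"x":0.03,"y":0.5,"z":0.2,"yaw":0,"hand":1},{"x":0.03,"y":1,"z":0.4,"yaw":0,"hand":1},{"x":0.03,"y":1,"z":0.4,"yaw":0,"hand":1}]' >/dev/null
python3 -m inch '[{"x":0.04,"y":0.5,"z":0.2,"yaw":0,"hand":1},{"x":0.04,"y":1,"z":0.4,"yaw":0,"hand":1},{"x":0.04,"y":1,"z":0.4,"yaw":0,"hand":1},{"x":0.04,"y":1,"z":0.4,"yaw":0,"hand":1},{"x":0.04,"y":1,"z":0.4,"yaw":0,"hand":1}]' >/dev/null
python3 - <<'E'
from h import *
st(); print(tool([.546,.0075,.067],np.radians(78.56)))
E
```

```text
t 59.0 p [ 0.5453 -0.0028  0.1833] yax 78.4 zax [ 0.001 -0.    -1.   ] F [-0.7  0.5  0.5] w 0.0853 g 0.0 q6 -1.44
(array([0.015, 0.102, 1.163]), np.float64(-0.0009857256896246194))
```

```bash
python3 -m inch '[{"x":0.015,"y":0.1,"z":0,"yaw":-0.001,"hand":1},{"x":0.015,"y":0.1,"z":0.5,"yaw":-0.001,"hand":1},{"x":0.015,"y":0.1,"z":0.9,"yaw":-0.001,"hand":1},{"x":0.015,"y":0.1,"z":1,"yaw":-0.001,"hand":1},{"x":0.015,"y":0.1,"z":1,"yaw":-0.001,"hand":1}]' >/dev/null
python3 -m inch '[{"x":0,"y":0,"z":0.15,"yaw":0,"hand":1},{"x":0,"y":0,"z":0.15,"yaw":0,"hand":1},{"x":0,"y":0,"z":0.15,"yaw":0,"hand":-1},{"x":0,"y":0,"z":0.15,"yaw":0,"hand":-1},{"x":0,"y":0,"z":0.15,"yaw":0,"hand":-1},{"x":0,"y":0,"z":0.15,"yaw":0,"hand":-1},{"x":0,"y":0,"z":0.15,"yaw":0,"hand":-1},{"x":0,"y":0,"z":0.15,"yaw":0,"hand":-1}]' 60
python3 -m inch '[{"x":0,"y":-0.15,"z":0,"yaw":0,"hand":-1},{"x":0,"y":-0.3,"z":0,"yaw":0,"hand":-1},{"x":0,"y":-0.45,"z":0,"yaw":0,"hand":-1},{"x":0,"y":-0.6,"z":0,"yaw":0,"hand":-1},{"x":0,"y":-0.75,"z":0,"yaw":0,"hand":-1},{"x":0,"y":-0.9,"z":0,"yaw":0,"hand":-1},{"x":0,"y":-1,"z":0,"yaw":0,"hand":-1},{"x":0,"y":-1,"z":0,"yaw":0,"hand":-1}]'
python3 -m inch '[{"x":0,"y":-0.1,"z":0,"yaw":0,"hand":-1},{"x":0,"y":-0.2,"z":0,"yaw":0,"hand":-1},{"x":0,"y":-0.3,"z":0,"yaw":0,"hand":-1},{"x":0,"y":-0.34,"z":0,"yaw":0,"hand":-1},{"x":0,"y":-0.37,"z":0,"yaw":0,"hand":-1},{"x":0,"y":-0.37,"z":0,"yaw":0,"hand":-1}]'
python3 -m inch '[{"x":0,"y":-0.02,"z":0,"yaw":0,"hand":-1},{"x":0,"y":-0.02,"z":0,"yaw":0,"hand":-1}]'
```

```text
t: 60.62
eef_pos: [0.5454, 0.0075, 0.0683]
tcp_rot: [0.099, 0.995, -0.001, -0.0]
ft_force: [-5.7, -11.2, 6.9]
gripper_width: 0.0171
grip_force: 59.6
t: 61.62
eef_pos: [0.5256, -0.0899, 0.0683]
tcp_rot: [0.099, 0.995, 0.0, -0.0]
ft_force: [-5.9, -1.7, 7.4]
gripper_width: 0.0167
grip_force: 59.9
t: 62.38
eef_pos: [0.5184, -0.1257, 0.0683]
tcp_rot: [0.099, 0.995, 0.0, -0.0]
ft_force: [-6.1, -0.3, 7.4]
gripper_width: 0.0171
grip_force: 60.0
t: 62.62
eef_pos: [0.518, -0.1275, 0.0683]
tcp_rot: [0.099, 0.995, 0.0, -0.0]
ft_force: [-5.7, 1.7, 7.2]
gripper_width: 0.0169
grip_force: 60.0
```

```bash
python3 -m inch '[{"x":0,"y":-0.02,"z":0,"yaw":0,"hand":-1},{"x":0,"y":-0.02,"z":0,"yaw":0,"hand":-1}]' | grep -E "eef|ft"
python3 -m inch '[{"x":0,"y":-0.02,"z":0,"yaw":0,"hand":-1},{"x":0,"y":-0.02,"z":0,"yaw":0,"hand":-1}]'| grep -E "eef|ft"
python3 -m inch '[{"x":0,"y":-0.01,"z":0,"yaw":0,"hand":-1},{"x":0,"y":-0.01,"z":0,"yaw":0,"hand":-1}]'| grep -E "eef|ft"
```

```text
eef_pos: [0.5179, -0.128, 0.0683]
ft_force: [-4.2, 15.5, 9.2]
eef_pos: [0.5179, -0.1282, 0.0683]
ft_force: [0.0, 29.5, 9.7]
eef_pos: [0.5178, -0.1282, 0.0683]
ft_force: [2.6, 37.7, 10.3]
```

At the shut stop. I'll relax, release, retreat and check.

```bash
python3 -m inch '[{"x":0,"y":0.04,"z":0,"yaw":0,"hand":-1},{"x":0,"y":0.04,"z":0,"yaw":0,"hand":-1},{"x":0,"y":0.04,"z":0,"yaw":0,"hand":0.2},{"x":0,"y":0.04,"z":0,"yaw":0,"hand":0.2},{"x":0,"y":0.04,"z":0,"yaw":0,"hand":0.2},{"x":0,"y":0.04,"z":-0.3,"yaw":0,"hand":0.2},{"x":0,"y":0.04,"z":-0.8,"yaw":0,"hand":0.2},{"x":0,"y":0.04,"z":-1,"yaw":0,"hand":0.2}]'
python3 -m inch '[{"x":0,"y":0,"z":-0.4,"yaw":0,"hand":0.2},{"x":0.6,"y":0,"z":-0.8,"yaw":0,"hand":0.2},{"x":1,"y":0,"z":-0.8,"yaw":0,"hand":0.2},{"x":1,"y":0,"z":-0.8,"yaw":0,"hand":0.2},{"x":1,"y":0,"z":-0.8,"yaw":0,"hand":0.2}]' >/dev/null
python3 - <<'E'
from cnt import *
st(); counters("top","t14"); counters("scene","s14"); c,_=shot("wrist","w14")
for n,box,old in(("top",(190,260,300,355),"top0"),("scene",(150,200,235,280),"scene0")):
    c=cam(n)
    for f in (old,n[0]+"14"):
        g=cv2.imread(f"pics/{f}.png").max(2); m=np.zeros_like(g); a,b,d,e=box; m[a:b,d:e]=g[a:b,d:e]<60
        k,l,s,ce=cv2.connectedComponentsWithStats(m); i=1+np.argmax(s[1:,4]); print(f,s[i],ce[i].round(1),onz(c,ce[i],.08).round(4))
E
```

```text
t: 64.38
eef_pos: [0.5188, -0.1288, 0.1705]
tcp_rot: [0.099, 0.995, -0.0, 0.002]
ft_force: [0.2, 0.7, -0.9]
gripper_width: 0.0512
grip_force: 0.0
t 65.0 p [ 0.4204 -0.1091  0.248 ] yax 78.7 zax [ 0.001 -0.    -1.   ] F [ 0.4 -0.9 -1.3] w 0.0514 g 0.0 q6 -1.71
top px [165. 182.] area 137 c [0.6327 0.2716] enc [0.6333 0.2715] r 0.0204
top px [165. 223.] area 133 c [0.5299 0.2651] enc [0.5323 0.2644] r 0.0187
top px [157. 284.] area 432 c [0.382  0.2745] enc [0.3825 0.274 ] r 0.028
scene px [386.   5.] area 89 c [-0.2969 -0.1941] enc [-0.2907 -0.1873] r 0.035
scene px [431. 232.] area 405 c [0.3886 0.2789] enc [0.3899 0.2787] r 0.0291
scene px [554. 261.] area 60 c [0.2985 0.5474] enc [0.2962 0.548 ] r 0.0304
scene px [399. 273.] area 191 c [0.5272 0.2653] enc [0.5267 0.2651] r 0.0249
scene px [380. 311.] area 197 c [0.6298 0.2718] enc [0.6292 0.2717] r 0.022
top0 [324 217  10  19 125] [328.1 225.9] [ 0.5213 -0.1272  0.08  ]
t14 [311 217  23  43 170] [321.8 237.6] [ 0.4943 -0.1128  0.08  ]
scene0 [248 166  16  19 187] [255.7 174.8] [ 0.5222 -0.126   0.08  ]
s14 [248 166  16  19 184] [255.7 174.7] [ 0.5221 -0.1262  0.08  ]
```

The cover grip is back at its shut position, no counters are left on the table, and the pawns and disc have not moved. Handing in.

```bash
python3 -c "
from bench import sign_off;print(sign_off())"
```

```text
the job is handed in; nothing more can be done
None
```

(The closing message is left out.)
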